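# Restock the bench label dispenser

### The arm

A 6-joint arm with a two-finger parallel gripper is mounted at the origin on the work surface. World frame = base frame: x ahead of the robot, y to its left, z up, the work surface at z = 0. Lengths are in m, angles in rad, forces in N, time in s.
With the tool pointing down it reaches from about 0.25 to 0.8 m from the base axis. Payload 3.9 kg.
Tool frame: the origin (TCP) lies at the very end of the fingers, on their centre line; the grasp point (between the pads) lies 19 mm behind it (arm.grasp_offset is the distance from the TCP to the grasp point, in m); z points along the fingers, y is the line along which they close (so a half turn about z gives the same grasp; the last joint's range is limited). The gripper opens to 85 mm and grips with 20 to 120 N. Pads are 22 mm wide; open, the fingers measure 114 mm over their backs; the gripper's body (76 mm by 85 mm) begins 54 mm behind the grasp point. The pads swing forward as they close: fully open they stand 13 mm farther back than shut.
Start: joints at [1.142, 0.26, -0.138, 1.173, 0, 1.571], TCP at [0.218, 0.477, 0.231] pointing down, gripper open.
Joint ranges: [-2.78, 2.78], [-0.83, 1.72], [-1.28, 1.37], [-1.9, 2.12], [-1.57, 1.48], [-3.14, 3.14]. Speed limits (rad/s): [2.57, 2.57, 3.14, 3.14, 3.14, 3.14].

### API

Orientations are given as a rotation vector (axis times angle).
In Python, from bench import arm gives the robot as it stands.
- The arm moves only by the tool jog_arm, never from a script. Its arguments are lists of equal length, an entry for each row: "jaw": the gripper command: -1 is fully open, 1 is shut, values between are in proportion; "xyz": the shift along the tool's x, y, z in m, a list of three; "delta_rot": the turn, a rotation vector about the tool's x, y, z in degrees, a list of three. A call has exactly 10 rows; each row is the pose to reach, as a shift and turn from the pose commanded when the call began, along the tool's axes at that moment; what a row does not reach only later rows make up. A row lasts 1/12 s, in which the tool goes at most 41.7 mm and 7.16 degrees, less where a joint would pass 70% of its speed; a pose out of reach is approached as far as the arm can. A call with a gripper value outside its range is refused whole. The fingers move at their own pace and stop on an object; "newtons" is the grip in N (left out, the last holds). Time passes only in rows, so rows that repeat a pose let the fingers close, or fill a call up. It gives the time, the measured TCP pose, the force, the opening and the grip force at its end, in the units of the state.
- arm.state(): the state, without advancing time (a new reading comes with each control period).
- arm.camera(name): name is "scene" or "top"; returns a dict with "img" (480x640x3 uint8, red, green, blue), "z_map" (480x640 float32, m along the optical axis (not along the pixel's ray), 0 where there is no reading), "fx", "fy", "cx", "cy" (pixels), "xyz" and "attitude" of the camera in the world. Camera axes: x right, y down, z forward; pixel columns grow to the right and rows downward; lengths in m; the calibration is good to about 2 mm. A picture is of the moment at which its call begins.
- arm.hand_in(): hands the job in; it is judged then, once.
The state is a dict: "time": time; "qpos": joint angles; "joint_velocities": joint speeds; "tau": joint torques, N m; "ee_pos": TCP position; "tool_rot": TCP orientation; "force": force on the tool from outside, world axes, zero at the start; "ft_torque": the same for the moment, N m; "grip_width": finger opening in m; "gripper_force": force on a finger pad.
Only numpy, scipy, OpenCV 4.12 (cv2) and the standard library are available. Lean on these libraries where they do the work, as an engineer would, in place of code of your own. Each camera call takes 0.05 s, during which the arm holds its last target. There are 200 camera calls.

### The job

Restock the label dispenser: throw the empty cardboard cores from its roll cradle into the scrap bin, and lift out the black cradle, which was put in the wrong way round, and set it back a half turn round (lift tab at the back), fully home in the housing. Then stand every full label roll from the blue tray in a bay of its own in the cradle, and push the spindle lengthwise through both end plates of the housing, the cradle and all the rolls until its knob is up against the housing. Do not push about or knock over the two bottles, the wrench or the tape measure.

Things in the scene. Friction and masses are not known exactly. Their poses are not given: they have to be found in the camera images.
- housing: Label dispenser housing, fixed: open-topped white steel trough, outside 122 (x) by 230 (y) mm, inside 114 by 222, floor 4 thick. Origin: centre of its underside on the bench; front (toothed tear-off bar) faces -x. Front and back walls 34 high, end plates (y = +-111 to +-115) 70 high, each with a flared lip 13 higher. An 18 mm round spindle hole in each end plate at x = -20, z = 49.
- hole_left (a point): Centre of the spindle hole in the outer face of the housing's +y end plate (housing frame -20, +115, 49 mm).
- hole_right (a point): Centre of the spindle hole in the outer face of the housing's -y end plate (housing frame -20, -115, 49 mm).
- cradle: Black cradle, 360 g, a loose insert, 110 (x) by 218 (y) mm, with 2 mm play a side in the housing, on whose floor (z = 4) it rests. Origin: centre of its underside. Three bays at y = -62, 0 and +62 over the line x = -20: V seats 42 wide, 24 high; there a roll's centre is at z = 45, a core's at 26.5. End cheeks (y = +-104 to +-109) 64 high, with 18 mm spindle holes at x = -20, z = 45.
- lift_tab (a point): Grip point of the cradle's lift tab (cradle frame 36, 0, 70 mm): an upright fin with ribs, 34 long (x), 12 thick (y), top at z = 84, between two steel ballast plates; the weight centres near x = 10. At the start it is at the housing's front, the cradle's x axis against the housing's, and the cradle's holes miss the housing's; a half turn round, tab at the back and x axes together, they line up.
- tray: Blue moulded stock tray, fixed to the bench, 70 (x) by 178 (y) mm, 24 high. Origin: centre of its underside. Three 42 mm wide V seats in a row along its y, centred at y = -62, 0 and +62; the full rolls stand on edge in them, the rolls' centres about 43 above the bench.
- roll1: A full roll of labels, white paper on a brown cardboard core: 64 mm diameter, 30 wide, bore 26 mm diameter, 90 g. Origin: its centre; its y is the bore's axis. It stands on edge in the stock tray with its bore level; two or three of the rolls are there (absent ones read None).
- roll2: A full roll of labels, white paper on a brown cardboard core: 64 mm diameter, 30 wide, bore 26 mm diameter, 90 g. Origin: its centre; its y is the bore's axis. It stands on edge in the stock tray with its bore level; two or three of the rolls are there (absent ones read None).
- roll3: A full roll of labels, white paper on a brown cardboard core: 64 mm diameter, 30 wide, bore 26 mm diameter, 90 g. Origin: its centre; its y is the bore's axis. It stands on edge in the stock tray with its bore level; two or three of the rolls are there (absent ones read None).
- core1: An empty brown cardboard core, a tube 32 mm in diameter and 30 long with a 26 bore, 12 g. Origin: its centre; its y is the bore's axis. It lies in a bay of the cradle at the start; one or two of the cores are there (absent ones read None).
- core2: An empty brown cardboard core, a tube 32 mm in diameter and 30 long with a 26 bore, 12 g. Origin: its centre; its y is the bore's axis. It lies in a bay of the cradle at the start; one or two of the cores are there (absent ones read None).
- core3: An empty brown cardboard core, a tube 32 mm in diameter and 30 long with a 26 bore, 12 g. Origin: its centre; its y is the bore's axis. It lies in a bay of the cradle at the start; one or two of the cores are there (absent ones read None).
- spindle: Spindle: aluminium rod, 12 mm diameter, 250 long, with a square black knob 26 by 26 by 40 mm at one end, 80 g. Origin: on the axis at the knob's shoulder; rod along +x, knob from x = 0 to -40. It lies left of the dispenser, rod towards the dispenser's side, knob flat on the bench, the rod sloping down about 1.7 degrees to touch the bench near its tip.
- spindle_tip (a point): End of the rod (spindle frame +250, 0, 0 mm); its last 14 mm taper to 5 mm diameter. Fully home, 20 mm of rod stand out beyond the far end plate.
- bin: Grey open-topped scrap bin, 100 (x) by 90 (y) by 70 mm high, walls and floor 3 thick, 350 g, loose on the bench. Origin: centre of its underside.
- glue: A bystander to be left alone: red glue bottle with blue nozzle, 50 mm diameter, 132 high, origin at its underside.
- wrench: A bystander to be left alone: steel wrench, 180 long, origin at its underside.
- drops: A bystander to be left alone: small white bottle, 26 mm diameter, 55 high, origin at its underside.
- tape: A bystander to be left alone: black tape measure, 62 by 34 by 58 mm, origin at its underside.
There are look-alikes about, which are no part of the job. What is shaped like the core2 but green or orange is not meant.

How it is judged:
By the outcome, as a careful person would: the job done as asked, in the order asked, and still so for the second after the job is handed in, with the robot touching nothing.
Of roll1, roll2, roll3 only 2 to 3 are there at a start; the rules pass over those that are not, and their reading is None.
Of core1, core2, core3 only 1 to 2 are there at a start; the rules pass over those that are not, and their reading is None.
At some moment in a run one of spindle, bin may be knocked a few centimetres aside while the robot is not near it.
It also fails if it takes over 210 s, if anything falls off the work surface, if the arm or the gripper's body presses on something with over 40 N, if the wrist force passes 120 N, or if a joint passes its speed limit or range.

## Working session

There is one attempt and no reset: what is moved stays moved. The work goes in short steps, Python scripts to look and compute and a tool call to move; the robot and the scene stay as the last step left them, time stands still between calls to the robot, and variables do not carry over. Pictures are saved under pics/ and viewed, at most 16 in all, crops included, and the job is handed in when it is done.

Besides the shell and the picture viewer there is one more tool, called after "Request:" in YAML: its name, and indented under it one key for each argument. jog_arm: Moves the arm, as the interface text tells. Its arguments: {"type":"object","properties":{"jaw":{"type":"array"},"xyz":{"type":"array"},"delta_rot":{"type":"array"},"newtons":{"type":"number"}},"required":["jaw","xyz","delta_rot"]}

```bash
mkdir -p pics; ls
cat > h.py <<'E'
import numpy as np, cv2
from bench import arm
from scipy.spatial.transform import Rotation as R
np.set_printoptions(precision=4,suppress=True)
def look(name,save=None):
    c=arm.camera(name)
    att=np.array(c["attitude"],float)
    Rm=att if att.shape==(3,3) else (R.from_rotvec(att).as_matrix() if att.size==3 else R.from_quat(att).as_matrix())
    z=c["z_map"]; v,u=np.mgrid[0:480,0:640]
    P=np.stack([(u-c["cx"])/c["fx"]*z,(v-c["cy"])/c["fy"]*z,z],-1)@Rm.T+np.array(c["xyz"])
    P[z==0]=np.nan
    if save: cv2.imwrite("pics/"+save,c["img"][...,::-1])
    return c["img"],P,c
def st():
    s=arm.state(); print("t",s["time"],"ee",np.array(s["ee_pos"]),"rot",np.array(s["tool_rot"]),"F",np.array(s["force"]),"w",s["grip_width"],"gf",s["gripper_force"],"q",np.array(s["qpos"])); return s
E
python3 - <<'E'
from h import *
for n in("scene","top"):
    i,P,c=look(n,n+"0.png"); print(n,c["xyz"],c["attitude"],c["fx"],c["fy"],c["cx"],c["cy"]); np.save(n+"0.npy",P)
st()
E
```

```text
pics
scene [ 1.0071 -0.4789  0.733 ] [-2.1905 -0.8982  0.3557] 447.11875699982915 447.11875699982915 322.1574788738128 236.0623315473451
top [0.2956 0.0176 1.3297] [-2.1352  2.1138 -0.2267] 540.9673656219544 540.9673656219544 313.3164614759751 233.18466279167362
t 0.1 ee [0.218  0.4769 0.2305] rot [-0.6684 -3.0693  0.0027] F [ 0.7523 -0.2008  0.0201] w 0.08594598943477148 gf 0.0 q [ 1.142   0.2606 -0.1392  1.1727  0.      1.5708]
```

View pics/scene0.png

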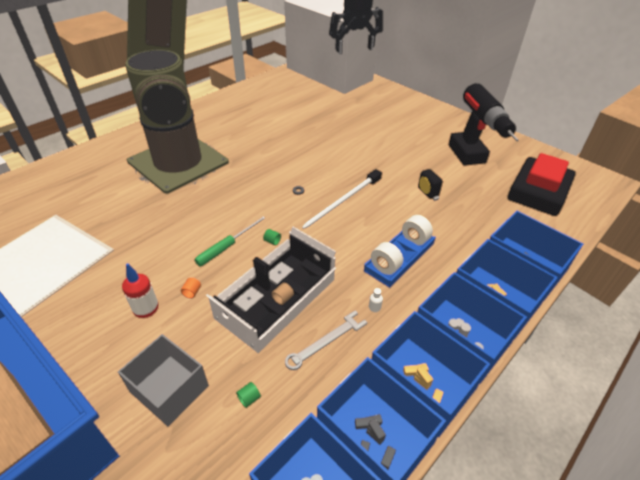

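View pics/top0.png

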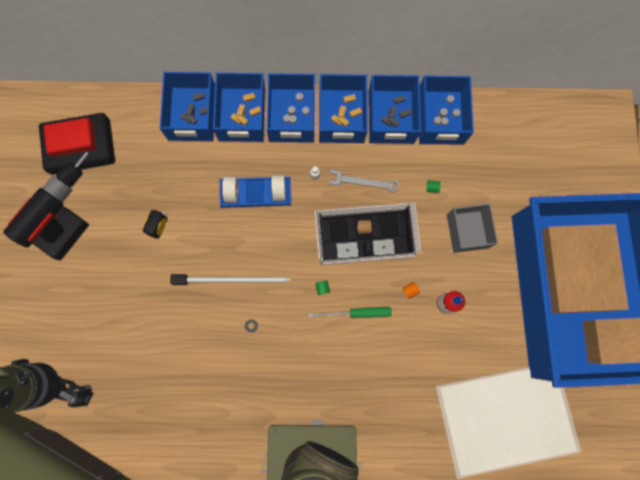

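The scene image shows the tab at the robot side of the housing, and a brown core in the cradle at (283,293). There are two rolls, at (387,258) and (417,230). The top view shows the housing at (368,233), core (364,226), tray (256,190), spindle (175–290,280) with its knob on the left, and bin (471,228). Core candidates are brown (364,226), green (433,186), green (322,287) and orange (411,290). Only the brown one lies in the cradle and fits the description, which I'll confirm in a crop while measuring.

Run:
```python
from h import *
T=np.load("top0.npy");S=np.load("scene0.npy")
it=cv2.imread("pics/top0.png")
cv2.imwrite("pics/crop0.png",cv2.resize(it[150:310,160:510],None,fx=2.2,fy=2.2,interpolation=cv2.INTER_CUBIC))
print("table z",np.nanmedian(T[330:350,100:400,2]),np.nanmedian(S[200:230,150:200,2]))
def px(r,c):return T[r,c]
def rect(P,m,name):
    q=P[m][:,:2]; c,s,a=cv2.minAreaRect((q*1000).astype(np.float32)); print(name,len(q),"c",c,"s",s,"a",a)
def win(P,r0,r1,c0,c1,lo,hi):
    m=np.zeros((480,640),bool); m[r0:r1,c0:c1]=1
    return m&(P[...,2]>lo)&(P[...,2]<hi)
rect(T,win(T,195,275,305,430,.02,.12),"housing all")
rect(T,win(T,195,275,305,430,.027,.038),"housing wall band")
rect(T,win(T,195,275,305,430,.075,.1),"ends/tab")
rect(T,win(T,200,255,440,500,.04,.09),"bin")
rect(T,win(T,165,215,210,300,.01,.1),"tray")
rect(T,win(T,165,215,210,300,.055,.1),"rolls")
rect(T,win(T,265,295,165,300,.004,.06),"spindle")
rect(T,win(T,265,295,165,192,.015,.06),"knob")
for n,(r,c) in dict(core=(226,364),tab=(246,368),roll1=(190,229),roll2=(188,278),knob=(280,179),rod=(280,230),glue=(301,455),drops=(172,315),wr=(181,364),tape=(224,156)).items(): print(n,T[r-1:r+2,c-1:c+2].reshape(-1,3)[4], np.nanmax(T[r-6:r+7,c-6:c+7,2]))
```

```text
table z -0.0005543825872222907 0.001452816770278198
housing all 3786 c (554.2070922851562, -128.04541015625) s (133.66526794433594, 241.1383056640625) a 5.333317279815674
housing wall band 1049 c (552.8038940429688, -127.37226867675781) s (128.11427307128906, 225.14431762695312) a 5.1260762214660645
ends/tab 387 c (553.0459594726562, -128.20504760742188) s (115.8711166381836, 241.14588928222656) a 5.528720378875732
bin 661 c (570.6810302734375, -388.72869873046875) s (101.50436401367188, 92.68096160888672) a 8.06638240814209
tray 1935 c (662.7264404296875, 144.8980712890625) s (72.77096557617188, 177.02552795410156) a 2.605372428894043
rolls 588 c (662.5516967773438, 145.22439575195312) s (59.40095520019531, 148.336181640625) a 2.8773891925811768
spindle 799 c (443.37139892578125, 197.54385375976562) s (70.88190460205078, 325.7334289550781) a 1.2911698818206787
knob 203 c (440.483154296875, 318.331298828125) s (24.85219383239746, 50.507083892822266) a 0.6588876843452454
core [ 0.5722 -0.1244  0.0435] 0.05512391006309558
tab [ 0.5149 -0.1284  0.0883] 0.09240478411771691
roll1 [0.6493 0.2021 0.0768] 0.08018707641263201
roll2 [0.6557 0.085  0.077 ] 0.08007326321198294
knob [0.4377 0.3209 0.0259] 0.03137546014947801
rod [0.4404 0.2002 0.0133] 0.022292325898421783
glue [ 0.3873 -0.32    0.1124] 0.1356587055263856
drops [ 0.7055 -0.0039  0.0505] 0.06005772065095005
wr [ 0.6991 -0.1303  0.001 ] 0.013010661630922016
tape [0.568  0.376  0.0578] 0.06264641017383732
```

View pics/crop0.png

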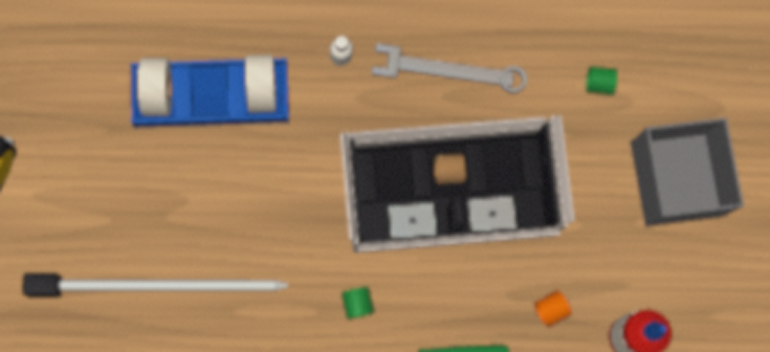

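Crop pixel (450,168) confirms the brown core in the middle bay; the green and orange ones are loose on the bench. Next I'll check the cradle's height profile and refine the poses in the housing frame.

```bash
cat >> h.py <<'E'
HC=np.array([.5538,-.128]); HY=np.radians(5.3)
def toH(p,c=None,yaw=None):
    c=HC if c is None else c; yaw=HY if yaw is None else yaw
    d=np.asarray(p)[...,:2]-c; return np.stack([d[...,0]*np.cos(yaw)+d[...,1]*np.sin(yaw),-d[...,0]*np.sin(yaw)+d[...,1]*np.cos(yaw)],-1)
def fromH(x,y,c=None,yaw=None):
    c=HC if c is None else c; yaw=HY if yaw is None else yaw
    return c+np.array([x*np.cos(yaw)-y*np.sin(yaw),x*np.sin(yaw)+y*np.cos(yaw)])
def go(xyz,phi,tilt=None):
    """shift/turn in tool axes to reach xyz with tool down and tool y at phi deg in world"""
    s=arm.state(); p=np.array(s["ee_pos"]); R0=R.from_rotvec(s["tool_rot"])
    f=np.radians(phi); y=np.array([np.cos(f),np.sin(f),0]); z=np.array([0,0,-1.]); Rt=R.from_matrix(np.stack([np.cross(y,z),y,z],1))
    y0=R0.as_matrix()[:,1]
    print("now",p,"phi",np.degrees(np.arctan2(y0[1],y0[0])).round(2),"-> shift mm",(R0.inv().apply(np.array(xyz)-p)*1000).round(1),"turn deg",np.degrees((R0.inv()*Rt).as_rotvec()).round(2))
E
python3 - <<'E'
from h import *
T=np.load("top0.npy");S=np.load("scene0.npy")
for nm,P in(("T",T),("S",S)):
    h=toH(P)
    for x in(.02,.0,-.018,-.036):
        m=(abs(h[...,0]-x)<.003)&(abs(h[...,1])<.13)
        print(nm,x,[ (int(b*1000),int(np.nanmean(P[m&(abs(h[...,1]-b)<.0035)][:,2])*1000)) for b in np.arange(-.126,.127,.007) if (m&(abs(h[...,1]-b)<.0035)).sum()>0])
    for y in (0,.062,-.031):
        m=(abs(h[...,1]-y)<.004)&(abs(h[...,0])<.08)
        print(nm,"y",y,[ (int(b*1000),int(np.nanmean(P[m&(abs(h[...,0]-b)<.0025)][:,2])*1000)) for b in np.arange(-.07,.071,.005) if (m&(abs(h[...,0]-b)<.0025)).sum()>0])
E
```

```text
T 0.02 [(-119, 82), (-111, 69), (-104, 51), (-97, 28), (-90, 29), (-83, 25), (-76, 13), (-69, 12), (-62, 12), (-55, 14), (-48, 14), (-41, 16), (-34, 27), (-27, 28), (-20, 26), (-13, 46), (-6, 47), (0, 45), (7, 44), (14, 31), (21, 19), (28, 26), (35, 27), (42, 22), (49, 11), (56, 13), (63, 14), (70, 14), (77, 12), (84, 22), (91, 28), (98, 26), (105, 65), (112, 63), (119, 43), (126, -1)]
T 0.0 [(-119, 81), (-111, 68), (-104, 51), (-97, 29), (-90, 27), (-83, 26), (-76, 20), (-69, 20), (-62, 25), (-55, 22), (-48, 20), (-41, 22), (-34, 27), (-27, 28), (-20, 25), (-13, 23), (-6, 23), (0, 21), (7, 24), (14, 24), (21, 23), (28, 28), (35, 26), (42, 25), (49, 24), (56, 22), (63, 22), (70, 22), (77, 25), (84, 27), (91, 26), (98, 27), (105, 68), (112, 71), (119, 35), (126, 0)]
T -0.018 [(-119, 81), (-111, 67), (-104, 47), (-97, 9), (-90, 8), (-83, 8), (-76, 8), (-69, 11), (-62, 14), (-55, 16), (-48, 16), (-41, 18), (-34, 18), (-27, 16), (-20, 13), (7, 31), (14, 7), (21, 11), (28, 16), (35, 16), (42, 17), (49, 15), (56, 15), (63, 18), (70, 15), (77, 7), (84, 8), (91, 8), (98, 7), (105, 44), (112,
[... 2870 characters left out ...]
), (20, 47), (25, 47), (30, 40), (35, 31), (40, 25), (45, 28), (50, 28), (55, 30), (60, 17), (65, 20), (70, 1)]
S y 0.062 [(-65, 45), (-60, 36), (-54, 24), (-49, 17), (-44, 18), (-39, 19), (-34, 17), (-29, 18), (-24, 18), (-19, 17), (-14, 18), (-9, 28), (-4, 27), (0, 24), (5, 21), (10, 17), (15, 15), (20, 15), (25, 17), (30, 21), (35, 22), (40, 26), (45, 27), (50, 28), (60, 18), (65, 24), (70, 1)]
S y -0.031 [(-65, 45), (-60, 38), (-54, 24), (-49, 19), (-44, 18), (-39, 18), (-34, 18), (-29, 18), (-24, 18), (-19, 18), (-14, 19), (-9, 28), (-4, 30), (0, 29), (5, 30), (10, 29), (15, 29), (20, 29), (25, 29), (30, 28), (35, 29), (40, 29), (45, 28), (50, 28), (55, 30), (60, 16), (65, 20), (70, 2)]
```

Run:
```python
from h import *
p=fromH(.02,0); print(p); go([*p,.14],95.3);
```

```text
[ 0.5737 -0.1262]
now [0.218  0.4769 0.2305] phi 65.43 -> shift mm [-574.2 -400.4   91.3] turn deg [ -0.1   -0.03 -29.87]
```

Request:
jog_arm:
  jaw: [-1,-1,-1,-1,-1,-1,-1,-1,-1,-1]
  xyz:
    - [-0.03,-0.02,0]
    - [-0.06,-0.04,0]
    - [-0.09,-0.06,0]
    - [-0.12,-0.08,0]
    - [-0.15,-0.11,0]
    - [-0.18,-0.13,0]
    - [-0.21,-0.15,0]
    - [-0.24,-0.17,0]
    - [-0.27,-0.19,0]
    - [-0.29,-0.2,0]
  delta_rot:
    - [0,0,-3]
    - [0,0,-6]
    - [0,0,-9]
    - [0,0,-12]
    - [0,0,-15]
    - [0,0,-18]
    - [0,0,-21]
    - [0,0,-24]
    - [0,0,-27]
    - [0,0,-30]
  newtons: 25

```text
time: 0.93
ee_pos: [0.3993, 0.172, 0.2311]
tool_rot: [0.149, -3.138, 0.002]
force: [-1.1, 1.2, 0.0]
grip_width: 0.0851
gripper_force: 0.0
```

Run:
```python
from h import *
st(); go([.5737,-.1262,.14],95.3)
```

```text
t 0.9333 ee [0.3993 0.172  0.2311] rot [ 0.1493 -3.1376  0.0021] F [-1.0818  1.178   0.0421] w 0.08514299550188001 gf 0.0 q [ 0.4075  0.1066 -0.3341  1.131  -0.0011  0.3124]
now [0.3993 0.172  0.2311] phi 95.45 -> shift mm [-145.3 -313.3   91.4] turn deg [-0.07 -0.03  0.15]
```

Request:
jog_arm:
  jaw: [-1,-1,-1,-1,-1,-1,-1,-1,-1,-1]
  xyz:
    - [-0.016,-0.035,0.01]
    - [-0.032,-0.07,0.02]
    - [-0.048,-0.105,0.03]
    - [-0.064,-0.14,0.04]
    - [-0.08,-0.175,0.05]
    - [-0.096,-0.21,0.06]
    - [-0.112,-0.245,0.07]
    - [-0.128,-0.28,0.08]
    - [-0.145,-0.313,0.091]
    - [-0.145,-0.313,0.091]
  delta_rot:
    - [0,0,0]
    - [0,0,0]
    - [0,0,0]
    - [0,0,0]
    - [0,0,0]
    - [0,0,0]
    - [0,0,0]
    - [0,0,0]
    - [0,0,0]
    - [0,0,0]

```text
time: 1.77
ee_pos: [0.5752, -0.1283, 0.1373]
tool_rot: [0.14, -3.138, 0.004]
force: [0.7, -0.0, 0.2]
grip_width: 0.0855
gripper_force: 0.0
```

Run:
```python
from h import *
s=st(); e=np.array(s["ee_pos"])
for n in("top","scene"):
    i,P,c=look(n,n+"1.png"); np.save(n+"1.npy",P)
    # points near gripper
    d=P-e; m=(abs(d[...,0])<.09)&(abs(d[...,1])<.09)
    for lo,hi in((-.02,.0),(0,.02),(.02,.04),(.04,.06),(.06,.08),(.08,.12)):
        k=m&(d[...,2]>lo)&(d[...,2]<hi)
        if k.sum()>5:
            q=toH(P[k],e[:2]); print(n,lo,hi,k.sum(),(q.min(0)*1e3).round(1),(q.max(0)*1e3).round(1))
a=cv2.imread("pics/top1.png")[150:310,290:450]; b=cv2.imread("pics/scene1.png")[180:360,180:380]
cv2.imwrite("pics/v1.png",np.hstack([cv2.resize(a,(400,400)),cv2.resize(b,(400,400))]))
```

```text
t 1.7667 ee [ 0.5752 -0.1283  0.1373] rot [ 0.1401 -3.1381  0.0038] F [ 0.7067 -0.0473  0.1828] w 0.08547814442684161 gf 0.0 q [-0.2182  0.4209 -0.1493  1.0003 -0.0024 -0.3074]
top 0.02 0.04 13 [-10.5  41.3] [-4.4 54. ]
top 0.04 0.06 14 [-11.8  40.8] [ 7.  62.8]
top 0.06 0.08 87 [-14.7  35.7] [17.4 72. ]
top 0.08 0.12 190 [-13.5  35.2] [12.7 69.8]
scene 0 0.02 23 [-12.8 -46.7] [ 8.1 47.5]
scene 0.02 0.04 172 [-12.7 -54.1] [10.3 58.5]
scene 0.04 0.06 158 [-11.5 -55.2] [11.3 64.9]
scene 0.06 0.08 453 [-14.2 -71.7] [16.2 79. ]
scene 0.08 0.12 1136 [-15.5 -70.3] [19.3 75.5]
```

View pics/v1.png

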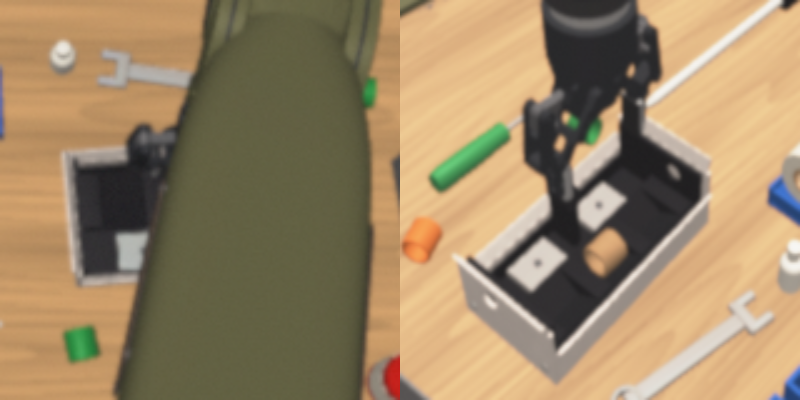

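The picture shows the gripper above the cradle, with its fingers straddling the core at right-panel (605,252) and the lift tab behind. I'll use the gripper itself to check each camera's offset and fit the housing.

```bash
cat > fit.py <<'E'
from h import *
def housing(P,nm):
    """fit housing centre/yaw from its surface points: distance to known box planes"""
    from scipy.optimize import least_squares
    h=toH(P); z=P[...,2]
    A=P[(abs(h[...,0])<.05)&(abs(abs(h[...,1])-.118)<.014)&(z>.074)&(z<.09)]   # lips
    W=P[(abs(abs(h[...,0])-.059)<.010)&(abs(h[...,1])<.095)&(z>.0315)&(z<.0365)] # wall tops
    ya=toH(A); yw=toH(W)
    print(nm,"lips",[(len(q),(q.mean(0)*1e3).round(1),(np.percentile(q[:,1],[5,95])*1e3).round(1),np.degrees(np.polyfit(q[:,0],q[:,1],1)[0]).round(2)) for q in(ya[ya[:,1]>0],ya[ya[:,1]<0]) if len(q)>4])
    print(nm,"walls",[(len(q),(q.mean(0)*1e3).round(1),(np.percentile(q[:,0],[5,95])*1e3).round(1),np.degrees(np.polyfit(q[:,1],q[:,0],1)[0]).round(2)) for q in(yw[yw[:,0]>0],yw[yw[:,0]<0]) if len(q)>4])
if __name__=="__main__":
    for f in("top0","scene0"): housing(np.load(f+".npy"),f)
    T=np.load("top0.npy");S=np.load("scene0.npy")
    for nm,P in(("T",T),("S",S)):
        h=toH(P);z=P[...,2]
        for k,m in dict(core=(abs(h[...,0]-.02)<.02)&(abs(h[...,1])<.022)&(z>.0345),tab=(abs(h[...,0]+.036)<.03)&(abs(h[...,1])<.02)&(z>.084)).items():
            q=h[m]; print(nm,k,len(q),(q.mean(0)*1e3).round(1),(np.percentile(q,[3,97],axis=0)*1e3).round(1).tolist())
E
python3 fit.py
```

```text
top0 lips [(117, array([ -1.9, 117.1]), array([113.6, 120.1]), np.float64(0.66)), (154, array([   1.3, -116.2]), array([-120.1, -112.5]), np.float64(0.28))]
top0 walls [(91, array([58.1, -2.7]), array([52.7, 61.2]), np.float64(0.25)), (45, array([-56.9,  11.5]), array([-59.1, -53.7]), np.float64(-0.28))]
scene0 lips [(241, array([  1.3, 118.5]), array([114.8, 122.3]), np.float64(0.3)), (98, array([  -0.1, -115.6]), array([-117.7, -112.1]), np.float64(0.15))]
scene0 walls [(95, array([ 60.1, -10. ]), array([57.5, 61.3]), np.float64(0.06)), (116, array([-58. ,  -6.1]), array([-60.1, -56. ]), np.float64(0.11))]
T core 152 [17.   0.5] [[4.2, -14.5], [32.2, 14.9]]
T tab 62 [-37.8   1.2] [[-53.1, -4.3], [-22.0, 6.6]]
S core 211 [23.1  1.5] [[7.1, -12.1], [34.2, 16.3]]
S tab 94 [-35.4   1.6] [[-51.1, -3.5], [-21.1, 8.2]]
```

```bash
sed -i 's/^HC=.*/HC=np.array([.5545,-.1273]); HY=np.radians(5.35)/' h.py
python3 - <<'E'
from h import *
p=fromH(.02,0.0005); print(p); go([*p,.031],95.3);
E
```

```text
[ 0.5744 -0.1249]
now [ 0.5723 -0.1239  0.1388] phi 95.29 -> shift mm [ -2.2  -1.4 107.8] turn deg [ 0.07 -0.15 -0.01]
```

Request:
jog_arm:
  jaw: [-0.5,-0.5,-0.5,-0.5,-0.5,-0.5,-0.5,-0.5,-0.5,-0.5]
  xyz:
    - [-0.002,-0.001,0.02]
    - [-0.002,-0.001,0.04]
    - [-0.002,-0.001,0.06]
    - [-0.002,-0.001,0.075]
    - [-0.002,-0.001,0.09]
    - [-0.002,-0.001,0.1]
    - [-0.002,-0.001,0.107]
    - [-0.002,-0.001,0.107]
    - [-0.002,-0.001,0.107]
    - [-0.002,-0.001,0.107]
  delta_rot:
    - [0,0,0]
    - [0,0,0]
    - [0,0,0]
    - [0,0,0]
    - [0,0,0]
    - [0,0,0]
    - [0,0,0]
    - [0,0,0]
    - [0,0,0]
    - [0,0,0]

```text
time: 2.7
ee_pos: [0.5756, -0.1236, 0.0343]
tool_rot: [-0.149, 3.136, -0.001]
force: [-0.1, -0.7, 0.2]
grip_width: 0.0639
gripper_force: 0.0
```

Request:
jog_arm:
  jaw: [0.5,0.5,0.5,0.5,0.5,0.5,0.5,0.5,0.5,0.5]
  xyz:
    - [0,0,0]
    - [0,0,0]
    - [0,0,0]
    - [0,0,0]
    - [0,0,0]
    - [0,0,0]
    - [0,0,0]
    - [0,0,0]
    - [0,0,0]
    - [0,0,0]
  delta_rot:
    - [0,0,0]
    - [0,0,0]
    - [0,0,0]
    - [0,0,0]
    - [0,0,0]
    - [0,0,0]
    - [0,0,0]
    - [0,0,0]
    - [0,0,0]
    - [0,0,0]
  newtons: 25

```text
time: 3.53
ee_pos: [0.5755, -0.1239, 0.0339]
tool_rot: [-0.149, 3.137, -0.001]
force: [-0.3, 0.5, 5.1]
grip_width: 0.0288
gripper_force: 24.8
```

Request:
jog_arm:
  jaw: [0.5,0.5,0.5,0.5,0.5,0.5,0.5,0.5,0.5,0.5]
  xyz:
    - [0,0,-0.01]
    - [0,0,-0.02]
    - [0,0,-0.04]
    - [0,0,-0.06]
    - [0,0,-0.08]
    - [0,0,-0.1]
    - [0,0,-0.12]
    - [0,0,-0.13]
    - [0,0,-0.13]
    - [0,0,-0.13]
  delta_rot:
    - [0,0,0]
    - [0,0,0]
    - [0,0,0]
    - [0,0,0]
    - [0,0,0]
    - [0,0,0]
    - [0,0,0]
    - [0,0,0]
    - [0,0,0]
    - [0,0,0]

```text
time: 4.37
ee_pos: [0.5751, -0.1237, 0.1636]
tool_rot: [-0.149, 3.137, -0.0]
force: [0.2, -0.4, -1.4]
grip_width: 0.0294
gripper_force: 24.7
```

Run:
```python
from h import *
st()
i,P,c=look("scene","s2.png")
z=P[...,2]; m=(abs(P[...,0]-.57)<.09)&(abs(P[...,1]+.39)<.09)&(z>.055)&(z<.08)
print(m.sum(),cv2.minAreaRect((P[m][:,:2]*1000).astype(np.float32)))
go([.570,-.388,.161],95.3)
cv2.imwrite("pics/v2.png",cv2.resize(cv2.imread("pics/s2.png")[180:440,80:400],None,fx=1.5,fy=1.5))
```

```text
t 4.3667 ee [ 0.5751 -0.1237  0.1636] rot [-0.1488  3.1372 -0.0004] F [ 0.243  -0.3618 -1.4409] w 0.029354322728744452 gf 24.727737460358128 q [-0.2119  0.4012 -0.1086  1.06    0.     -0.3067]
1209 ((568.947021484375, -386.2305908203125), (103.95758056640625, 90.5851821899414), 8.095355033874512)
now [ 0.5744 -0.1236  0.1626] phi 95.43 -> shift mm [  29.4 -262.8    1.6] turn deg [ 0.02 -0.06  0.13]
```

View pics/v2.png

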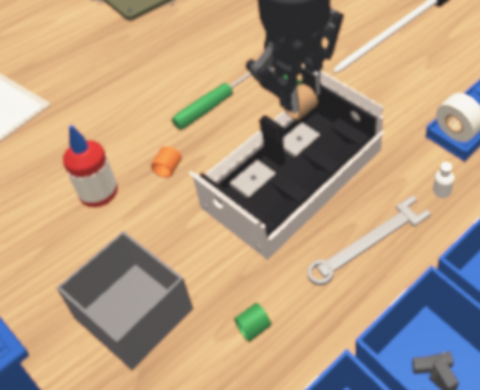

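The core is in the gripper at crop (303,98) and the bin is at (125,300) where it was measured. Moving to the bin and releasing inside the walls.

Request:
jog_arm:
  jaw: [0.5,0.5,0.5,0.5,0.5,0.5,0.5,0.5,0.5,0.5]
  xyz:
    - [0.004,-0.036,0]
    - [0.008,-0.072,0]
    - [0.012,-0.108,0]
    - [0.016,-0.144,0]
    - [0.02,-0.18,0]
    - [0.024,-0.216,0]
    - [0.028,-0.245,0]
    - [0.029,-0.263,0]
    - [0.029,-0.263,0]
    - [0.029,-0.263,0]
  delta_rot:
    - [0,0,0]
    - [0,0,0]
    - [0,0,0]
    - [0,0,0]
    - [0,0,-1]
    - [0,0,-2]
    - [0,0,-3]
    - [0,0,-3]
    - [0,0,-3]
    - [0,0,-3]

```text
time: 5.25
ee_pos: [0.5697, -0.3886, 0.1609]
tool_rot: [0.228, -3.131, -0.004]
force: [-0.1, 0.7, -1.0]
grip_width: 0.0293
gripper_force: 24.8
```

Request:
jog_arm:
  jaw: [0.5,0.5,0.5,0.5,0.5,0.5,-0.05,-0.05,-0.05,-0.05]
  xyz:
    - [0,0,0.03]
    - [0,0,0.06]
    - [0,0,0.09]
    - [0,0,0.117]
    - [0,0,0.117]
    - [0,0,0.117]
    - [0,0,0.117]
    - [0,0,0.117]
    - [0,0,0.117]
    - [0,0,0.117]
  delta_rot:
    - [0,0,0]
    - [0,0,0]
    - [0,0,0]
    - [0,0,0]
    - [0,0,0]
    - [0,0,0]
    - [0,0,0]
    - [0,0,0]
    - [0,0,0]
    - [0,0,0]

```text
time: 6.08
ee_pos: [0.5721, -0.3889, 0.0484]
tool_rot: [-0.231, 3.13, -0.003]
force: [0.2, -0.7, -0.1]
grip_width: 0.0446
gripper_force: 0.0
```

Request:
jog_arm:
  jaw: [-0.05,-0.05,-0.05,-0.05,-0.05,-0.05,-0.5,-1,-1,-1]
  xyz:
    - [0,0,-0.02]
    - [0,0,-0.04]
    - [0,0,-0.07]
    - [0,0,-0.1]
    - [0,0,-0.12]
    - [0,0,-0.12]
    - [0,0,-0.12]
    - [0,0,-0.12]
    - [0,0,-0.12]
    - [0,0,-0.12]
  delta_rot:
    - [0,0,0]
    - [0,0,0]
    - [0,0,0]
    - [0,0,0]
    - [0,0,0]
    - [0,0,0]
    - [0,0,0]
    - [0,0,0]
    - [0,0,0]
    - [0,0,0]

```text
time: 6.92
ee_pos: [0.5701, -0.3877, 0.1647]
tool_rot: [0.231, -3.131, -0.003]
force: [0.8, 0.8, -0.9]
grip_width: 0.0852
gripper_force: 0.0
```

Run:
```python
from h import *
st()
i,P,c=look("scene","s3.png")
z=P[...,2]; m=(abs(P[...,0]-.57)<.09)&(abs(P[...,1]+.39)<.09)&(z>.055)&(z<.08)
print(m.sum(),cv2.minAreaRect((P[m][:,:2]*1000).astype(np.float32)))
b=(abs(P[...,0]-.569)<.04)&(abs(P[...,1]+.387)<.035)&(z<.05)
I=i.astype(int); br=b&(I[...,0]-I[...,2]>50); print("brown px in bin",br.sum(),np.nanmean(P[br],0))
p=fromH(-.0362,0.001); go([*p,.157],-84.65)
```

```text
t 6.9167 ee [ 0.5701 -0.3877  0.1647] rot [ 0.2308 -3.1308 -0.0028] F [ 0.7551  0.8181 -0.9243] w 0.08519214991322581 gf 0.0 q [-0.5972  0.5782  0.1973  1.1928  0.     -0.7444]
1220 ((569.7597045898438, -386.2480163574219), (104.52352142333984, 90.93257141113281), 7.348145008087158)
brown px in bin 355 [ 0.5727 -0.3889  0.0298]
now [ 0.5702 -0.3877  0.1648] phi 98.43 -> shift mm [ 13.4 262.9   8.3] turn deg [   0.18    0.16 -176.92]
```

Request:
jog_arm:
  jaw: [-1,-1,-1,-1,-1,-1,-1,-1,-1,-1]
  xyz:
    - [0.002,0.036,0]
    - [0.004,0.072,0]
    - [0.006,0.108,0]
    - [0.008,0.144,0]
    - [0.01,0.18,0]
    - [0.012,0.216,0]
    - [0.013,0.245,0]
    - [0.0135,0.263,0]
    - [0.0135,0.263,0]
    - [0.0135,0.263,0]
  delta_rot:
    - [0,0,1]
    - [0,0,2]
    - [0,0,3]
    - [0,0,3]
    - [0,0,3]
    - [0,0,3]
    - [0,0,3]
    - [0,0,3]
    - [0,0,3]
    - [0,0,3]

```text
time: 7.8
ee_pos: [0.5187, -0.1293, 0.1659]
tool_rot: [0.152, -3.137, 0.0]
force: [0.6, 0.1, 0.4]
grip_width: 0.0858
gripper_force: 0.0
```

Run:
```python
from h import *
from fit import housing
look("top")
i,P,c=look("scene","s4.png"); 
h=toH(P);z=P[...,2];q=h[(abs(h[...,0]+.036)<.03)&(abs(h[...,1])<.02)&(z>.083)&(z<.1)]
print("tab",len(q),(q.mean(0)*1e3).round(1),(np.percentile(q,[3,97],axis=0)*1e3).round(1).tolist())
p=fromH(-.0362,0.0005); go([*p,.054],95.35)
```

```text
tab 99 [-35.8   1.1] [[-53.0, -3.8], [-20.9, 8.2]]
now [ 0.5193 -0.1307  0.1661] phi 95.41 -> shift mm [  0.8   0.7 112.1] turn deg [-0.03 -0.    0.06]
```

Request:
jog_arm:
  jaw: [-0.2,-0.2,-0.2,-0.2,-0.2,-0.2,-0.2,-0.2,-0.2,-0.2]
  xyz:
    - [0.001,0.001,0.0]
    - [0.001,0.001,0.03]
    - [0.001,0.001,0.05]
    - [0.001,0.001,0.07]
    - [0.001,0.001,0.09]
    - [0.001,0.001,0.105]
    - [0.001,0.001,0.112]
    - [0.001,0.001,0.112]
    - [0.001,0.001,0.112]
    - [0.001,0.001,0.112]
  delta_rot:
    - [0,0,0]
    - [0,0,0]
    - [0,0,0]
    - [0,0,0]
    - [0,0,0]
    - [0,0,0]
    - [0,0,0]
    - [0,0,0]
    - [0,0,0]
    - [0,0,0]

```text
time: 8.73
ee_pos: [0.5189, -0.1298, 0.0552]
tool_rot: [-0.148, 3.136, -0.001]
force: [-0.1, 0.6, -0.2]
grip_width: 0.0512
gripper_force: 0.0
```

Request:
jog_arm:
  jaw: [1,1,1,1,1,1,1,1,1,1]
  xyz:
    - [0,0,0]
    - [0,0,0]
    - [0,0,0]
    - [0,0,0]
    - [0,0,0]
    - [0,0,0]
    - [0,0,0]
    - [0,0,0]
    - [0,0,0]
    - [0,0,0]
  delta_rot:
    - [0,0,0]
    - [0,0,0]
    - [0,0,0]
    - [0,0,0]
    - [0,0,0]
    - [0,0,0]
    - [0,0,0]
    - [0,0,0]
    - [0,0,0]
    - [0,0,0]
  newtons: 110

```text
time: 9.57
ee_pos: [0.5185, -0.129, 0.0553]
tool_rot: [-0.149, 3.136, 0.0]
force: [-0.7, 1.1, 6.3]
grip_width: 0.0105
gripper_force: 107.8
```

Request:
jog_arm:
  jaw: [1,1,1,1,1,1,1,1,1,1]
  xyz:
    - [0,0,-0.002]
    - [0,0,-0.005]
    - [0,0,-0.008]
    - [0,0,-0.012]
    - [0,0,-0.016]
    - [0,0,-0.02]
    - [0,0,-0.024]
    - [0,0,-0.027]
    - [0,0,-0.03]
    - [0,0,-0.03]
  delta_rot:
    - [0,0,0]
    - [0,0,0]
    - [0,0,0]
    - [0,0,0]
    - [0,0,0]
    - [0,0,0]
    - [0,0,0]
    - [0,0,0]
    - [0,0,0]
    - [0,0,0]

```text
time: 10.4
ee_pos: [0.5182, -0.1293, 0.085]
tool_rot: [-0.149, 3.137, -0.001]
force: [-0.0, -0.5, -4.2]
grip_width: 0.0108
gripper_force: 107.3
```

Run:
```python
from h import *
st()
i,P,c=look("scene","s5.png"); 
cv2.imwrite("pics/v5.png",cv2.resize(cv2.imread("pics/s5.png")[180:360,180:380],None,fx=3,fy=3))
go([*fromH(-.0362,0.0),.165],95.35)
```

```text
t 10.4 ee [ 0.5182 -0.1293  0.085 ] rot [-0.1488  3.1372 -0.0005] F [-0.016  -0.4842 -4.2197] w 0.010813885246503669 gf 107.3206615447998 q [-0.2444  0.3796 -0.3705  0.8198 -0.0001 -0.3392]
now [ 0.5181 -0.1292  0.0847] phi 95.43 -> shift mm [ -0.3  -1.5 -80.3] turn deg [-0.01  0.03  0.08]
```

View pics/v5.png

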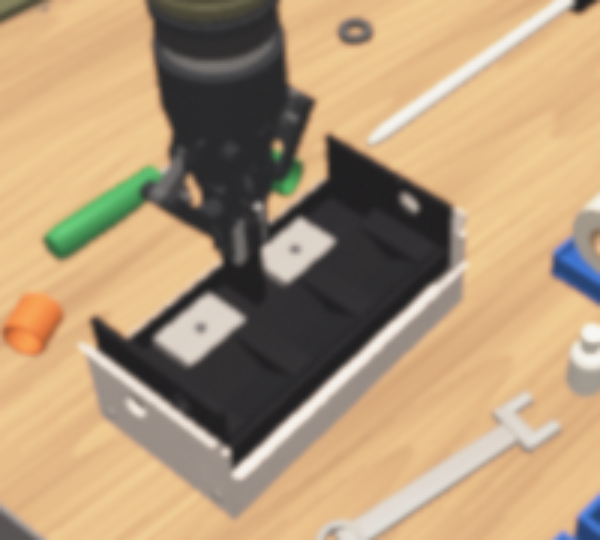

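Request:
jog_arm:
  jaw: [1,1,1,1,1,1,1,1,1,1]
  xyz:
    - [0,0,-0.01]
    - [0,0,-0.02]
    - [0,0,-0.03]
    - [0,0,-0.04]
    - [0,0,-0.05]
    - [0,0,-0.06]
    - [0,0,-0.07]
    - [0,0,-0.08]
    - [0,0,-0.085]
    - [0,0,-0.085]
  delta_rot:
    - [0,0,0]
    - [0,0,0]
    - [0,0,0]
    - [0,0,0]
    - [0,0,0]
    - [0,0,0]
    - [0,0,0]
    - [0,0,0]
    - [0,0,0]
    - [0,0,0]

```text
time: 11.28
ee_pos: [0.519, -0.1294, 0.171]
tool_rot: [-0.149, 3.135, -0.001]
force: [-0.1, -0.5, -4.2]
grip_width: 0.0109
gripper_force: 107.9
```

Request:
jog_arm:
  jaw: [1,1,1,1,1,1,1,1,1,1]
  xyz:
    - [0,0,0]
    - [0,0,0]
    - [0,0,0]
    - [0,0,0]
    - [0,0,0]
    - [0,0,0]
    - [0,0,0]
    - [0,0,0]
    - [0,0,0]
    - [0,0,0]
  delta_rot:
    - [0,0,4]
    - [0,0,10]
    - [0,0,16]
    - [0,0,22]
    - [0,0,28]
    - [0,0,34]
    - [0,0,40]
    - [0,0,46]
    - [0,0,52]
    - [0,0,58]

```text
time: 12.12
ee_pos: [0.5175, -0.129, 0.1686]
tool_rot: [-1.398, -2.812, 0.0]
force: [0.1, 1.0, -3.6]
grip_width: 0.011
gripper_force: 107.9
```

Request:
jog_arm:
  jaw: [1,1,1,1,1,1,1,1,1,1]
  xyz:
    - [0,0,0]
    - [0,0,0]
    - [0,0,0]
    - [0,0,0]
    - [0,0,0]
    - [0,0,0]
    - [0,0,0]
    - [0,0,0]
    - [0,0,0]
    - [0,0,0]
  delta_rot:
    - [0,0,6]
    - [0,0,12]
    - [0,0,18]
    - [0,0,24]
    - [0,0,30]
    - [0,0,36]
    - [0,0,42]
    - [0,0,48]
    - [0,0,54]
    - [0,0,60]

```text
time: 12.95
ee_pos: [0.5176, -0.129, 0.1687]
tool_rot: [-2.617, -1.736, 0.001]
force: [0.4, 0.3, -3.7]
grip_width: 0.0104
gripper_force: 107.9
```

Request:
jog_arm:
  jaw: [1,1,1,1,1,1,1,1,1,1]
  xyz:
    - [0,0,0]
    - [0,0,0]
    - [0,0,0]
    - [0,0,0]
    - [0,0,0]
    - [0,0,0]
    - [0,0,0]
    - [0,0,0]
    - [0,0,0]
    - [0,0,0]
  delta_rot:
    - [0,0,6]
    - [0,0,12]
    - [0,0,18]
    - [0,0,24]
    - [0,0,30]
    - [0,0,36]
    - [0,0,42]
    - [0,0,48]
    - [0,0,55]
    - [0,0,62]

```text
time: 13.78
ee_pos: [0.5177, -0.129, 0.1687]
tool_rot: [-3.138, -0.139, 0.001]
force: [0.3, -1.4, -4.6]
grip_width: 0.0104
gripper_force: 107.9
```

Run:
```python
from h import *
st(); look("top")
t0=toH(np.array([.5185,-.1290])); print("t0",t0*1e3)
go([*fromH(*-t0),.165],-84.6)
```

```text
t 13.7833 ee [ 0.5177 -0.129   0.1687] rot [-3.1381 -0.1394  0.0014] F [ 0.3115 -1.4377 -4.6053] w 0.010436111313878373 gf 107.86077976226807 q [-0.2444  0.3093 -0.2364  1.0261  0.0002  2.8084]
t0 [-36.0017   1.664 ]
now [ 0.5176 -0.129   0.1687] phi -85.13 -> shift mm [72.9  2.8  3.6] turn deg [-0.04  0.05 -0.53]
```

Request:
jog_arm:
  jaw: [1,1,1,1,1,1,1,1,1,1]
  xyz:
    - [0.01,0,0]
    - [0.02,0.001,0]
    - [0.035,0.001,0]
    - [0.05,0.002,0]
    - [0.06,0.002,0]
    - [0.07,0.003,0]
    - [0.073,0.003,0]
    - [0.073,0.003,0]
    - [0.073,0.003,0]
    - [0.073,0.003,0]
  delta_rot:
    - [0,0,-0.5]
    - [0,0,-0.5]
    - [0,0,-0.5]
    - [0,0,-0.5]
    - [0,0,-0.5]
    - [0,0,-0.5]
    - [0,0,-0.5]
    - [0,0,-0.5]
    - [0,0,-0.5]
    - [0,0,-0.5]

```text
time: 14.67
ee_pos: [0.5904, -0.1252, 0.169]
tool_rot: [-3.137, -0.163, 0.002]
force: [-0.5, -0.6, -3.0]
grip_width: 0.0105
gripper_force: 107.7
```

```bash
cat > crad.py <<'E'
from h import *
def cradle(P,nm,bz):
    """cheek tops (cradle z 64) at bottom height bz"""
    h=toH(P);z=P[...,2]-bz
    m=(abs(z-.060)<.007)&(abs(h[...,0])<.06)&(abs(abs(h[...,1])-.105)<.02)
    for s in(1,-1):
        q=h[m&(h[...,1]*s>0)]
        if len(q)>5: print(nm,"cheek",s,len(q),(q.mean(0)*1e3).round(1),(np.percentile(q,[3,97],axis=0)*1e3).round(1).tolist(),"slope",np.degrees(np.polyfit(q[:,0],q[:,1],1)[0]).round(2))
E
python3 - <<'E'
from h import *
from crad import *
from fit import housing
s=st()
for n in("scene","top"):
    i,P,c=look(n,n+"6.png"); cradle(P,n,s["ee_pos"][2]-.0513); housing(P,n); np.save(n+"6.npy",P)
print("initial");cradle(np.load("scene0.npy"),"S0",.004);cradle(np.load("top0.npy"),"T0",.004)
go([*fromH(.036,-.00166),.12],-84.6)
a=cv2.imread("pics/top6.png")[150:310,290:450]; b=cv2.imread("pics/scene6.png")[130:350,180:400]
cv2.imwrite("pics/v6.png",np.hstack([cv2.resize(a,(400,400)),cv2.resize(b,(400,400))]))
E
```

```text
t 14.6667 ee [ 0.5904 -0.1252  0.169 ] rot [-3.1372 -0.1634  0.0016] F [-0.5164 -0.5683 -2.9586] w 0.01045862909534131 gf 107.73147940635681 q [-0.2089  0.4248 -0.0557  1.0913 -0.0001  2.8286]
scene cheek 1 165 [ 29.5 103.8] [[3.5, 101.6], [54.9, 107.5]] slope 0.93
scene cheek -1 355 [   6.5 -109. ] [[-49.2, -111.0], [57.0, -105.2]] slope 0.76
scene lips [(46, array([ 41. , 117.6]), array([114.9, 121.2]), np.float64(2.21)), (98, array([   0.7, -116.3]), array([-118.1, -113. ]), np.float64(0.13))]
scene walls [(91, array([59.6,  0.3]), array([58.5, 60.5]), np.float64(-0.02)), (19, array([-58.3, -82.7]), array([-59.7, -56.5]), np.float64(0.66))]
top cheek 1 118 [  0.7 102.9] [[-50.9, 100.3], [52.5, 105.6]] slope 0.64
top lips [(109, array([  0.5, 116.6]), array([113.2, 119.5]), np.float64(-0.07))]
top walls [(7, array([-59.1,  74.4]), array([-60.3, -58.2]), np.float64(1.33))]
initial
S0 cheek 1 318 [  4.7 109.5] [[-51.9, 105.9], [57.1, 115.5]] slope 1.05
S0 cheek -1 354 [   4.  -107.9] [[-54.0, -113.4], [55.0, -101.0]] slope -0.21
T0 cheek 1 121 [ -1.6 107.9] [[-53.7, 104.5], [50.7, 112.5]] slope -0.19
T0 cheek -1 206 [  -1.3 -107.9] [[-54.2, -113.5], [52.7, -103.0]] slope 0.3
now [ 0.5903 -0.1253  0.1693] phi -84.06 -> shift mm [ 0.2  0.4 49.3] turn deg [-0.01  0.03  0.54]
```

View pics/v6.png

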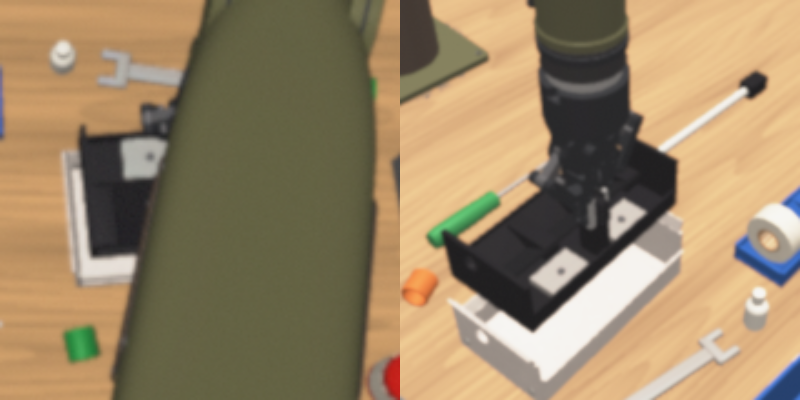

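The picture shows the cradle turned, with the tab at the back, hanging above the housing about 4 mm too far to −y and about 0.5° off in yaw. I'll correct both and check just above the lips.

Request:
jog_arm:
  jaw: [1,1,1,1,1,1,1,1,1,1]
  xyz:
    - [-0.001,-0.0036,0]
    - [-0.001,-0.0036,0.005]
    - [-0.001,-0.0036,0.01]
    - [-0.001,-0.0036,0.015]
    - [-0.001,-0.0036,0.02]
    - [-0.001,-0.0036,0.024]
    - [-0.001,-0.0036,0.024]
    - [-0.001,-0.0036,0.024]
    - [-0.001,-0.0036,0.024]
    - [-0.001,-0.0036,0.024]
  delta_rot:
    - [0,0,0.5]
    - [0,0,0.5]
    - [0,0,0.5]
    - [0,0,0.5]
    - [0,0,0.5]
    - [0,0,0.5]
    - [0,0,0.5]
    - [0,0,0.5]
    - [0,0,0.5]
    - [0,0,0.5]

```text
time: 15.6
ee_pos: [0.5898, -0.1218, 0.1456]
tool_rot: [3.138, 0.149, 0.001]
force: [-0.0, 0.4, -3.8]
grip_width: 0.0106
gripper_force: 107.8
```

Run:
```python
from h import *
from crad import *
from fit import housing
s=st()
for n in("scene","top"):
    i,P,c=look(n,n+"7.png"); cradle(P,n,s["ee_pos"][2]-.0513); housing(P,n); np.save(n+"7.npy",P)
s=st()
```

```text
t 15.6 ee [ 0.5898 -0.1218  0.1456] rot [3.1379 0.1488 0.001 ] F [-0.0224  0.3946 -3.7841] w 0.01064675130127857 gf 107.80835151672363 q [-0.2037  0.4359 -0.1014  1.0328  0.      2.8431]
scene cheek 1 156 [ 30.  107.4] [[4.2, 105.0], [56.4, 111.4]] slope -0.26
scene cheek -1 335 [   5.3 -105.3] [[-49.9, -107.2], [55.7, -101.9]] slope 0.26
scene lips [(11, array([ 48.2, 117.8]), array([114.4, 121.2]), np.float64(49.32)), (97, array([   1.1, -116.3]), array([-118., -113.]), np.float64(0.3))]
scene walls [(82, array([59.7, -2.5]), array([58.6, 60.5]), np.float64(-0.07)), (13, array([-58.6, -87. ]), array([-59.8, -57.8]), np.float64(3.99))]
top cheek 1 120 [  2.6 106.6] [[-51.0, 104.1], [53.5, 109.0]] slope 0.27
top lips [(112, array([ -0. , 116.6]), array([113.3, 119.6]), np.float64(0.18))]
top walls [(9, array([-58.9,  78.3]), array([-60.1, -57.9]), np.float64(-0.84))]
t 15.7 ee [ 0.5898 -0.1218  0.1456] rot [3.1379 0.1488 0.0011] F [ 0.1068  1.0787 -3.9655] w 0.010425653044246272 gf 107.80819058418274 q [-0.2037  0.4359 -0.1014  1.0328  0.      2.8431]
```

Request:
jog_arm:
  jaw: [1,1,1,1,1,1,1,1,1,1]
  xyz:
    - [-0.0007,0,0.006]
    - [-0.0007,0,0.012]
    - [-0.0007,0,0.018]
    - [-0.0007,0,0.024]
    - [-0.0007,0,0.03]
    - [-0.0007,0,0.036]
    - [-0.0007,0,0.042]
    - [-0.0007,0,0.046]
    - [-0.0007,0,0.05]
    - [-0.0007,0,0.05]
  delta_rot:
    - [0,0,0]
    - [0,0,0]
    - [0,0,0]
    - [0,0,0]
    - [0,0,0]
    - [0,0,0]
    - [0,0,0]
    - [0,0,0]
    - [0,0,0]
    - [0,0,0]

```text
time: 16.53
ee_pos: [0.5883, -0.1217, 0.0943]
tool_rot: [-3.138, -0.149, 0.002]
force: [0.3, 0.3, -3.5]
grip_width: 0.0104
gripper_force: 107.8
```

Request:
jog_arm:
  jaw: [1,1,1,1,1,1,1,1,1,1]
  xyz:
    - [0,0,0.002]
    - [0,0,0.004]
    - [0,0,0.007]
    - [0,0,0.01]
    - [0,0,0.013]
    - [0,0,0.016]
    - [0,0,0.018]
    - [0,0,0.02]
    - [0,0,0.02]
    - [0,0,0.02]
  delta_rot:
    - [0,0,0]
    - [0,0,0]
    - [0,0,0]
    - [0,0,0]
    - [0,0,0]
    - [0,0,0]
    - [0,0,0]
    - [0,0,0]
    - [0,0,0]
    - [0,0,0]

```text
time: 17.37
ee_pos: [0.5887, -0.1218, 0.0752]
tool_rot: [-3.138, -0.149, 0.0]
force: [-1.4, 0.2, -4.5]
grip_width: 0.0103
gripper_force: 107.8
```

Request:
jog_arm:
  jaw: [1,1,1,1,1,1,1,1,1,1]
  xyz:
    - [0,0,0.003]
    - [0,0,0.006]
    - [0,0,0.009]
    - [0,0,0.012]
    - [0,0,0.015]
    - [0,0,0.017]
    - [0,0,0.019]
    - [0,0,0.02]
    - [0,0,0.02]
    - [0,0,0.02]
  delta_rot:
    - [0,0,0]
    - [0,0,0]
    - [0,0,0]
    - [0,0,0]
    - [0,0,0]
    - [0,0,0]
    - [0,0,0]
    - [0,0,0]
    - [0,0,0]
    - [0,0,0]

```text
time: 18.2
ee_pos: [0.5888, -0.1218, 0.0554]
tool_rot: [-3.138, -0.149, 0.0]
force: [0.1, -0.1, -3.5]
grip_width: 0.0107
gripper_force: 108.4
```

Run:
```python
from h import *
from crad import *
s=st()
i,P,c=look("scene","s8.png"); cradle(P,"S",.004); st()
```

```text
t 18.2 ee [ 0.5888 -0.1218  0.0554] rot [-3.138  -0.1488  0.0001] F [ 0.1446 -0.0787 -3.5189] w 0.010720291278928222 gf 108.39818716049194 q [-0.204   0.509  -0.2352  0.8267  0.      2.8428]
S cheek 1 165 [ 33.2 109.5] [[5.7, 105.4], [59.1, 116.2]] slope 2.2
S cheek -1 356 [   5.3 -108.3] [[-53.1, -113.4], [57.8, -101.3]] slope 0.22
t 18.25 ee [ 0.5888 -0.1218  0.0554] rot [-3.138  -0.1488  0.    ] F [ 0.2073 -0.758  -2.7056] w 0.010337409928232852 gf 108.40082287788391 q [-0.204   0.509  -0.2352  0.8267  0.      2.8428]
```

Request:
jog_arm:
  jaw: [1,1,1,1,0,0,0,0,0,0]
  xyz:
    - [0,0,0.001]
    - [0,0,0.001]
    - [0,0,0.001]
    - [0,0,0.001]
    - [0,0,0.001]
    - [0,0,0.001]
    - [0,0,0.001]
    - [0,0,0.001]
    - [0,0,0.001]
    - [0,0,0.001]
  delta_rot:
    - [0,0,0]
    - [0,0,0]
    - [0,0,0]
    - [0,0,0]
    - [0,0,0]
    - [0,0,0]
    - [0,0,0]
    - [0,0,0]
    - [0,0,0]
    - [0,0,0]

```text
time: 19.08
ee_pos: [0.589, -0.1219, 0.0542]
tool_rot: [3.138, 0.149, 0.0]
force: [0.2, 0.7, 0.6]
grip_width: 0.0432
gripper_force: 0.0
```

Request:
jog_arm:
  jaw: [0,0,0,0,0,0,0,0,0,0]
  xyz:
    - [0,0,-0.01]
    - [0,0,-0.02]
    - [0,0,-0.04]
    - [0,0,-0.06]
    - [0,0,-0.08]
    - [0,0,-0.1]
    - [0,0,-0.12]
    - [0,0,-0.13]
    - [0,0,-0.13]
    - [0,0,-0.13]
  delta_rot:
    - [0,0,0]
    - [0,0,0]
    - [0,0,0]
    - [0,0,0]
    - [0,0,0]
    - [0,0,0]
    - [0,0,0]
    - [0,0,0]
    - [0,0,0]
    - [0,0,0]

```text
time: 19.92
ee_pos: [0.5893, -0.1219, 0.185]
tool_rot: [3.138, 0.149, 0.003]
force: [0.2, 0.4, -0.5]
grip_width: 0.0427
gripper_force: 0.0
```

Run:
```python
from h import *
from crad import *
s=st()
i,P,c=look("scene","s9.png"); cradle(P,"S",.004)
z=P[...,2]; h=toH(P)
q=h[(abs(h[...,0]-.036)<.03)&(abs(h[...,1])<.02)&(z>.083)&(z<.1)]; print("tab",(np.percentile(q,[3,97],axis=0)*1e3).round(1).tolist(), np.percentile(P[(abs(h[...,0]-.036)<.03)&(abs(h[...,1])<.02)&(z>.07)&(z<.1)][:,2],[50,95]))
# plates and ribs heights
for y in(-.031,.031): 
    k=(abs(h[...,0]-.03)<.01)&(abs(h[...,1]-y)<.008); print("plate z",np.median(z[k]))
# rolls & tray
c0=np.array([.6627,.1449]); t=toH(P,c0,np.radians(2.7))
for k,m in dict(tray=(abs(t[...,0])<.05)&(abs(t[...,1])<.1)&(z>.018)&(z<.027), r=(abs(t[...,0])<.05)&(abs(t[...,1])<.1)&(z>.05)).items():
    for sgn in (1,-1):
        q=t[m&(t[...,1]*sgn>0)]; print(k,sgn,len(q),(np.percentile(q,[2,98],axis=0)*1e3).round(1).tolist(),P[m&(t[...,1]*sgn>0)][:,2].max())
go([.70,.19,.2],-87)
```

```text
t 19.9167 ee [ 0.5893 -0.1219  0.185 ] rot [3.1377 0.1487 0.0026] F [ 0.1901  0.4321 -0.4549] w 0.042717686044446486 gf 0.0 q [-0.2041  0.4112 -0.0348  1.123   0.      2.8428]
S cheek 1 328 [  3.8 108.9] [[-53.3, 105.3], [56.9, 115.2]] slope 0.6
S cheek -1 350 [   5.9 -108.3] [[-53.7, -113.3], [56.7, -101.6]] slope 0.26
tab [[21.9, -4.3], [53.5, 7.2]] [0.0851 0.0898]
plate z 0.43902544854772857
plate z 0.2122513066136818
tray 1 451 [[-34.3, 3.7], [34.8, 85.5]] 0.026961624475040913
tray -1 375 [[-33.8, -86.6], [34.8, -2.6]] 0.026971492429154975
r 1 401 [[-24.8, 45.0], [30.3, 75.3]] 0.07876924607505886
r -1 466 [[-25.2, -72.5], [30.2, -43.0]] 0.07865773382229013
now [ 0.5885 -0.1218  0.1839] phi -84.57 -> shift mm [ 140.5 -299.8  -16.2] turn deg [-0.01  0.03  2.43]
```

The cradle is home with its tab at the back. Now I'll travel to the tray and unwind the wrist on the way.

Request:
jog_arm:
  jaw: [-0.3,-0.3,-0.3,-0.3,-0.3,-0.3,-0.3,-0.3,-0.3,-0.3]
  xyz:
    - [0,0,-0.015]
    - [0.015,-0.03,-0.015]
    - [0.03,-0.06,-0.015]
    - [0.045,-0.09,-0.015]
    - [0.06,-0.12,-0.015]
    - [0.07,-0.15,-0.015]
    - [0.07,-0.18,-0.015]
    - [0.07,-0.21,-0.015]
    - [0.07,-0.24,-0.015]
    - [0.07,-0.27,-0.015]
  delta_rot:
    - [0,0,-6]
    - [0,0,-12]
    - [0,0,-18]
    - [0,0,-24]
    - [0,0,-30]
    - [0,0,-36]
    - [0,0,-42]
    - [0,0,-48]
    - [0,0,-54]
    - [0,0,-60]

```text
time: 20.8
ee_pos: [0.6317, 0.1548, 0.1971]
tool_rot: [-2.638, -1.704, 0.006]
force: [0.3, -0.5, 1.1]
grip_width: 0.0556
gripper_force: 0.0
```

Request:
jog_arm:
  jaw: [-0.3,-0.3,-0.3,-0.3,-0.3,-0.3,-0.3,-0.3,-0.3,-0.3]
  xyz:
    - [0,0,0]
    - [0,0,0]
    - [0,0,0]
    - [0,0,0]
    - [0,0,0]
    - [0,0,0]
    - [0,0,0]
    - [0,0,0]
    - [0,0,0]
    - [0,0,0]
  delta_rot:
    - [0,0,-6]
    - [0,0,-12]
    - [0,0,-18]
    - [0,0,-24]
    - [0,0,-30]
    - [0,0,-36]
    - [0,0,-42]
    - [0,0,-48]
    - [0,0,-54]
    - [0,0,-60]

```text
time: 21.63
ee_pos: [0.6319, 0.1533, 0.1971]
tool_rot: [-1.432, -2.793, 0.004]
force: [0.3, -0.5, -0.3]
grip_width: 0.0553
gripper_force: 0.0
```

Request:
jog_arm:
  jaw: [-0.3,-0.3,-0.3,-0.3,-0.3,-0.3,-0.3,-0.3,-0.3,-0.3]
  xyz:
    - [0,0,0]
    - [0,0,0]
    - [0,0,0]
    - [0,0,0]
    - [0,0,0]
    - [0,0,0]
    - [0,0,0]
    - [0,0,0]
    - [0,0,0]
    - [0,0,0]
  delta_rot:
    - [0,0,-6]
    - [0,0,-12]
    - [0,0,-18]
    - [0,0,-24]
    - [0,0,-30]
    - [0,0,-36]
    - [0,0,-42]
    - [0,0,-48]
    - [0,0,-54]
    - [0,0,-57]

```text
time: 22.47
ee_pos: [0.6319, 0.1533, 0.1971]
tool_rot: [0.073, -3.137, 0.001]
force: [0.5, -0.6, 0.2]
grip_width: 0.0553
gripper_force: 0.0
```

Run:
```python
from h import *
st(); look("scene"); go([.6593,.2073,.12],92.7)
```

```text
t 22.4667 ee [0.6319 0.1533 0.1971] rot [ 0.0733 -3.1371  0.0013] F [ 0.528  -0.6154  0.208 ] w 0.05534880114437238 gf 0.0 q [ 0.238   0.4948  0.1355  1.2152 -0.      0.1913]
now [0.6319 0.1533 0.1972] phi 92.68 -> shift mm [-30.2  52.7  77. ] turn deg [-0.04 -0.21 -0.02]
```

Request:
jog_arm:
  jaw: [-0.3,-0.3,-0.3,-0.3,-0.3,-0.3,-0.3,-0.3,-0.3,-0.3]
  xyz:
    - [-0.015,0.026,0]
    - [-0.03,0.053,0]
    - [-0.03,0.053,0.03]
    - [-0.03,0.053,0.06]
    - [-0.03,0.053,0.075]
    - [-0.03,0.053,0.075]
    - [-0.03,0.053,0.075]
    - [-0.03,0.053,0.075]
    - [-0.03,0.053,0.075]
    - [-0.03,0.053,0.075]
  delta_rot:
    - [0,0,0]
    - [0,0,0]
    - [0,0,0]
    - [0,0,0]
    - [0,0,0]
    - [0,0,0]
    - [0,0,0]
    - [0,0,0]
    - [0,0,0]
    - [0,0,0]

```text
time: 23.35
ee_pos: [0.6618, 0.208, 0.1261]
tool_rot: [-0.066, 3.138, 0.001]
force: [-0.6, -0.2, 0.8]
grip_width: 0.0556
gripper_force: 0.0
```

Run:
```python
from h import *
st(); i,P,c=look("scene","s10.png"); go([.6593,.2073,.045],92.7)
cv2.imwrite("pics/v10.png",cv2.resize(cv2.imread("pics/s10.png")[150:300,330:480],(600,600)))
```

```text
t 23.35 ee [0.6618 0.208  0.1261] rot [-0.0658  3.1378  0.0014] F [-0.5702 -0.1613  0.833 ] w 0.05560530602875115 gf 0.0 q [ 0.3045  0.6001  0.135   1.1026 -0.      0.2625]
now [0.6617 0.208  0.126 ] phi 92.41 -> shift mm [ 2.6 -0.7 81. ] turn deg [ 0.04  0.16 -0.29]
```

View pics/v10.png

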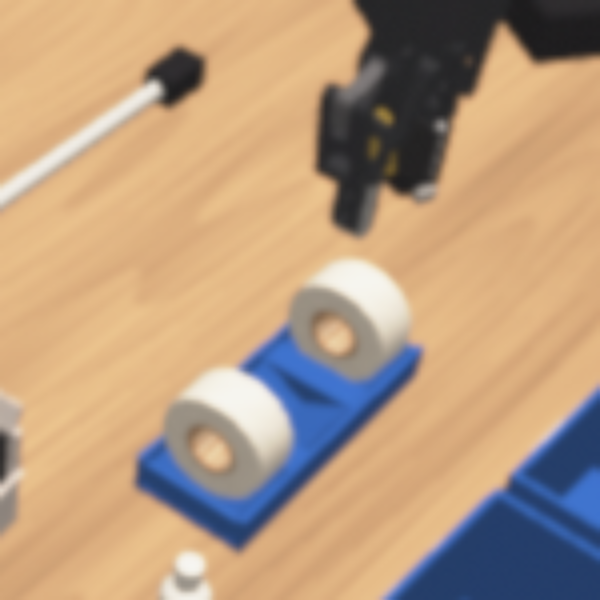

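The gripper is above the far roll (350,320) with its fingers on either side. Descending and closing on the flat faces.

Request:
jog_arm:
  jaw: [-0.3,-0.3,-0.3,-0.3,-0.3,-0.3,-0.3,-0.3,-0.3,-0.3]
  xyz:
    - [0.002,0,0.01]
    - [0.002,0,0.025]
    - [0.002,0,0.04]
    - [0.002,0,0.055]
    - [0.002,0,0.065]
    - [0.002,0,0.075]
    - [0.002,0,0.08]
    - [0.002,0,0.08]
    - [0.002,0,0.08]
    - [0.002,0,0.08]
  delta_rot:
    - [0,0,0]
    - [0,0,0]
    - [0,0,0]
    - [0,0,0]
    - [0,0,0]
    - [0,0,0]
    - [0,0,0]
    - [0,0,0]
    - [0,0,0]
    - [0,0,0]

```text
time: 24.23
ee_pos: [0.6594, 0.2079, 0.0452]
tool_rot: [-0.067, 3.139, 0.001]
force: [0.2, 0.3, 0.1]
grip_width: 0.0554
gripper_force: 0.0
```

Request:
jog_arm:
  jaw: [0.5,0.5,0.5,0.5,0.5,0.5,0.5,0.5,0.5,0.5]
  xyz:
    - [0,0,0]
    - [0,0,0]
    - [0,0,0]
    - [0,0,0]
    - [0,0,0]
    - [0,0,0]
    - [0,0,0]
    - [0,0,0]
    - [0,0,0]
    - [0,0,0]
  delta_rot:
    - [0,0,0]
    - [0,0,0]
    - [0,0,0]
    - [0,0,0]
    - [0,0,0]
    - [0,0,0]
    - [0,0,0]
    - [0,0,0]
    - [0,0,0]
    - [0,0,0]
  newtons: 45

```text
time: 25.07
ee_pos: [0.6593, 0.208, 0.0451]
tool_rot: [-0.067, 3.139, 0.001]
force: [-0.6, -0.1, 6.4]
grip_width: 0.0295
gripper_force: 47.4
```

Request:
jog_arm:
  jaw: [0.5,0.5,0.5,0.5,0.5,0.5,0.5,0.5,0.5,0.5]
  xyz:
    - [0,0,-0.01]
    - [0,0,-0.02]
    - [0,0,-0.04]
    - [0,0,-0.06]
    - [0,0,-0.08]
    - [0,0,-0.1]
    - [0,0,-0.12]
    - [0,0,-0.13]
    - [0,0,-0.13]
    - [0,0,-0.13]
  delta_rot:
    - [0,0,0]
    - [0,0,0]
    - [0,0,0]
    - [0,0,0]
    - [0,0,0]
    - [0,0,0]
    - [0,0,0]
    - [0,0,0]
    - [0,0,0]
    - [0,0,0]

```text
time: 25.9
ee_pos: [0.6588, 0.2077, 0.1745]
tool_rot: [-0.067, 3.14, 0.0]
force: [-0.3, 0.2, -1.2]
grip_width: 0.0292
gripper_force: 46.8
```

Run:
```python
from h import *
st(); i,P,c=look("scene","s11.png"); 
p=fromH(-.0205,.064); print(p); go([*p,.17],95.35)
```

```text
t 25.9 ee [0.6588 0.2077 0.1745] rot [-0.0666  3.1402  0.0002] F [-0.3032  0.1652 -1.2443] w 0.029235802708773805 gf 46.77368067204952 q [ 0.3055  0.5739  0.2152  1.2115 -0.0001  0.2631]
[ 0.5281 -0.0655]
now [0.6581 0.2075 0.1733] phi 92.43 -> shift mm [ 141.5 -267.3    3.7] turn deg [-0.02 -0.08 -2.92]
```

Request:
jog_arm:
  jaw: [0.5,0.5,0.5,0.5,0.5,0.5,0.5,0.5,0.5,0.5]
  xyz:
    - [0.01,-0.02,0]
    - [0.028,-0.053,0]
    - [0.046,-0.087,0]
    - [0.064,-0.12,0]
    - [0.082,-0.153,0]
    - [0.1,-0.187,0]
    - [0.118,-0.22,0]
    - [0.132,-0.25,0]
    - [0.1415,-0.2673,0]
    - [0.1415,-0.2673,0]
  delta_rot:
    - [0,0,-1]
    - [0,0,-2]
    - [0,0,-3]
    - [0,0,-3]
    - [0,0,-3]
    - [0,0,-3]
    - [0,0,-3]
    - [0,0,-3]
    - [0,0,-3]
    - [0,0,-3]

```text
time: 26.78
ee_pos: [0.525, -0.0685, 0.1726]
tool_rot: [0.141, -3.133, 0.001]
force: [-0.5, 0.5, -1.2]
grip_width: 0.0297
gripper_force: 46.7
```

Request:
jog_arm:
  jaw: [0.5,0.5,0.5,0.5,0.5,0.5,0.5,0.5,0.5,0.5]
  xyz:
    - [0,0,0]
    - [0,0,0.01]
    - [0,0,0.02]
    - [0,0,0.03]
    - [0,0,0.04]
    - [0,0,0.04]
    - [0,0,0.04]
    - [0,0,0.04]
    - [0,0,0.04]
    - [0,0,0.04]
  delta_rot:
    - [0,0,0]
    - [0,0,0]
    - [0,0,0]
    - [0,0,0]
    - [0,0,0]
    - [0,0,0]
    - [0,0,0]
    - [0,0,0]
    - [0,0,0]
    - [0,0,0]

```text
time: 27.62
ee_pos: [0.5292, -0.0654, 0.1349]
tool_rot: [-0.149, 3.137, -0.0]
force: [0.4, 0.2, -0.5]
grip_width: 0.0294
gripper_force: 46.8
```

Run:
```python
from h import *
s=st(); i,P,c=look("scene","s12.png"); e=np.array(s["ee_pos"])
h=toH(P); z=P[...,2]; I=i.astype(int)
m=(I.min(-1)>140)&(abs(h[...,0]+.02)<.045)&(abs(h[...,1]-.062)<.03)&(z>e[2]-.02)
print("roll",m.sum(),(np.percentile(h[m],[2,98],axis=0)*1e3).round(1).tolist(),z[m].max())
p=fromH(-.0205,.064); go([*p,.052],95.35)
cv2.imwrite("pics/v12.png",cv2.resize(cv2.imread("pics/s12.png")[160:360,190:390],(600,600)))
```

```text
t 27.6167 ee [ 0.5292 -0.0654  0.1349] rot [-0.1489  3.1367 -0.0003] F [ 0.3721  0.1734 -0.5422] w 0.029414049642663295 gf 46.768751330673695 q [-0.1229  0.3324 -0.2969  0.9401  0.     -0.2178]
roll 364 [[-25.6, 48.1], [12.4, 79.5]] 0.20142795185283213
now [ 0.5292 -0.0654  0.1349] phi 95.43 -> shift mm [ 1.2  0.  82.9] turn deg [-0.02  0.07  0.08]
```

View pics/v12.png

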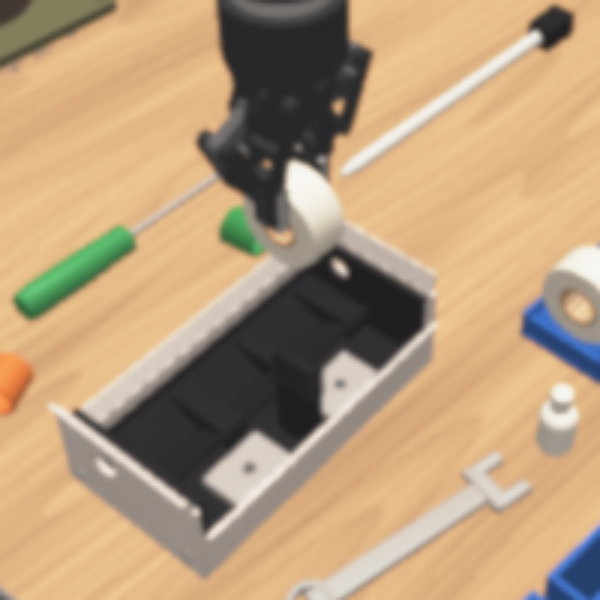

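The roll is held upright over the far (+y) bay, and the cradle and housing holes line up. Lowering it.

Request:
jog_arm:
  jaw: [0.5,0.5,0.5,0.5,0.5,0.5,0.5,0.5,0.5,0.5]
  xyz:
    - [0.001,0,0.01]
    - [0.001,0,0.025]
    - [0.001,0,0.04]
    - [0.001,0,0.055]
    - [0.001,0,0.065]
    - [0.001,0,0.075]
    - [0.001,0,0.08]
    - [0.001,0,0.083]
    - [0.001,0,0.083]
    - [0.001,0,0.083]
  delta_rot:
    - [0,0,0]
    - [0,0,0]
    - [0,0,0]
    - [0,0,0]
    - [0,0,0]
    - [0,0,0]
    - [0,0,0]
    - [0,0,0]
    - [0,0,0]
    - [0,0,0]

```text
time: 28.5
ee_pos: [0.5282, -0.0655, 0.0518]
tool_rot: [-0.149, 3.137, -0.0]
force: [-0.2, 0.2, -0.9]
grip_width: 0.0291
gripper_force: 46.7
```

Request:
jog_arm:
  jaw: [0.5,0.5,-0.08,-0.08,-0.08,-0.08,-0.08,-0.08,-0.08,-0.08]
  xyz:
    - [0,0,0.0005]
    - [0,0,0.0005]
    - [0,0,0.0005]
    - [0,0,0.0005]
    - [0,0,0.0005]
    - [0,0,0.0005]
    - [0,0,0.0005]
    - [0,0,0.0005]
    - [0,0,0.0005]
    - [0,0,0.0005]
  delta_rot:
    - [0,0,0]
    - [0,0,0]
    - [0,0,0]
    - [0,0,0]
    - [0,0,0]
    - [0,0,0]
    - [0,0,0]
    - [0,0,0]
    - [0,0,0]
    - [0,0,0]

```text
time: 29.33
ee_pos: [0.5276, -0.0654, 0.0508]
tool_rot: [0.149, -3.138, -0.0]
force: [-0.4, -0.4, -0.1]
grip_width: 0.0458
gripper_force: 0.0
```

Request:
jog_arm:
  jaw: [-0.08,-0.08,-0.08,-0.08,-0.08,-0.3,-0.3,-0.3,-0.3,-0.3]
  xyz:
    - [0,0,-0.01]
    - [0,0,-0.03]
    - [0,0,-0.05]
    - [0,0,-0.07]
    - [0,0,-0.1]
    - [0,0,-0.12]
    - [0,0,-0.12]
    - [0,0,-0.12]
    - [0,0,-0.12]
    - [0,0,-0.12]
  delta_rot:
    - [0,0,0]
    - [0,0,0]
    - [0,0,0]
    - [0,0,0]
    - [0,0,0]
    - [0,0,0]
    - [0,0,0]
    - [0,0,0]
    - [0,0,0]
    - [0,0,0]

```text
time: 30.17
ee_pos: [0.5267, -0.0653, 0.1698]
tool_rot: [0.149, -3.136, -0.001]
force: [0.1, 0.7, 0.2]
grip_width: 0.0554
gripper_force: 0.0
```

Run:
```python
from h import *
s=st(); i,P,c=look("scene","s13.png")
h=toH(P); z=P[...,2]; I=i.astype(int)
m=(I.min(-1)>140)&(abs(h[...,0]+.02)<.04)&(abs(h[...,1]-.062)<.03)&(z>.04)&(z<.09)
print("roll",m.sum(),(np.percentile(h[m],[2,98],axis=0)*1e3).round(1).tolist(),z[m].max())
c0=np.array([.6622,.1464]); p=fromH(0,-.058,c0,np.radians(2.7)); print(p); go([*p,.17],92.7)
```

```text
t 30.1667 ee [ 0.5267 -0.0653  0.1698] rot [ 0.1488 -3.1358 -0.0006] F [0.0723 0.6733 0.1839] w 0.05541244100112188 gf 0.0 q [-0.1234  0.3049 -0.2398  1.0284 -0.     -0.2182]
roll 403 [[-45.1, 47.2], [11.0, 76.1]] 0.08527674364913818
[0.6649 0.0885]
now [ 0.5266 -0.0653  0.1696] phi 95.43 -> shift mm [-152.3  140.    -0.7] turn deg [ 0.03 -0.15  2.73]
```

Request:
jog_arm:
  jaw: [-0.3,-0.3,-0.3,-0.3,-0.3,-0.3,-0.3,-0.3,-0.3,-0.3]
  xyz:
    - [-0.02,0.02,0]
    - [-0.04,0.04,0]
    - [-0.065,0.06,0]
    - [-0.09,0.08,0]
    - [-0.11,0.1,0]
    - [-0.13,0.12,0]
    - [-0.152,0.14,0]
    - [-0.152,0.14,0]
    - [-0.152,0.14,0]
    - [-0.152,0.14,0]
  delta_rot:
    - [0,0,1]
    - [0,0,2]
    - [0,0,2.7]
    - [0,0,2.7]
    - [0,0,2.7]
    - [0,0,2.7]
    - [0,0,2.7]
    - [0,0,2.7]
    - [0,0,2.7]
    - [0,0,2.7]

```text
time: 31.05
ee_pos: [0.6646, 0.088, 0.1694]
tool_rot: [0.075, -3.138, 0.001]
force: [0.2, -0.9, 0.9]
grip_width: 0.0557
gripper_force: 0.0
```

Run:
```python
from h import *
st(); look("scene"); go([.6649,.0885,.045],92.7)
```

```text
t 31.05 ee [0.6646 0.088  0.1694] rot [ 0.0751 -3.1376  0.0012] F [ 0.2136 -0.9369  0.871 ] w 0.0556884291933552 gf 0.0 q [ 0.1318  0.5419  0.1446  1.1767 -0.0004  0.084 ]
now [0.6645 0.0876 0.1698] phi 92.71 -> shift mm [ -0.8   1.  124.8] turn deg [-0.03 -0.15  0.01]
```

Request:
jog_arm:
  jaw: [-0.3,-0.3,-0.3,-0.3,-0.3,-0.3,-0.3,-0.3,-0.3,-0.3]
  xyz:
    - [0,0.001,0.02]
    - [0,0.001,0.045]
    - [0,0.001,0.07]
    - [0,0.001,0.09]
    - [0,0.001,0.105]
    - [0,0.001,0.115]
    - [0,0.001,0.12]
    - [0,0.001,0.124]
    - [0,0.001,0.124]
    - [0,0.001,0.124]
  delta_rot:
    - [0,0,0]
    - [0,0,0]
    - [0,0,0]
    - [0,0,0]
    - [0,0,0]
    - [0,0,0]
    - [0,0,0]
    - [0,0,0]
    - [0,0,0]
    - [0,0,0]

```text
time: 31.93
ee_pos: [0.6662, 0.0892, 0.0477]
tool_rot: [-0.074, 3.139, 0.0]
force: [0.0, 0.4, -0.2]
grip_width: 0.0551
gripper_force: 0.0
```

Request:
jog_arm:
  jaw: [0.5,0.5,0.5,0.5,0.5,0.5,0.5,0.5,0.5,0.5]
  xyz:
    - [0,0,0]
    - [0,0,0]
    - [0,0,0]
    - [0,0,0]
    - [0,0,0]
    - [0,0,0]
    - [0,0,0]
    - [0,0,0]
    - [0,0,0]
    - [0,0,0]
  delta_rot:
    - [0,0,0]
    - [0,0,0]
    - [0,0,0]
    - [0,0,0]
    - [0,0,0]
    - [0,0,0]
    - [0,0,0]
    - [0,0,0]
    - [0,0,0]
    - [0,0,0]
  newtons: 45

```text
time: 32.77
ee_pos: [0.6665, 0.0895, 0.0479]
tool_rot: [-0.075, 3.139, 0.0]
force: [-0.7, -0.1, 5.7]
grip_width: 0.0295
gripper_force: 46.6
```

Request:
jog_arm:
  jaw: [0.5,0.5,0.5,0.5,0.5,0.5,0.5,0.5,0.5,0.5]
  xyz:
    - [0,0,-0.01]
    - [0,0,-0.02]
    - [0,0,-0.04]
    - [0,0,-0.06]
    - [0,0,-0.08]
    - [0,0,-0.1]
    - [0,0,-0.12]
    - [0,0,-0.14]
    - [0,0,-0.14]
    - [0,0,-0.14]
  delta_rot:
    - [0,0,0]
    - [0,0,0]
    - [0,0,0]
    - [0,0,0]
    - [0,0,0]
    - [0,0,0]
    - [0,0,0]
    - [0,0,0]
    - [0,0,0]
    - [0,0,0]

```text
time: 33.6
ee_pos: [0.6666, 0.0895, 0.1885]
tool_rot: [-0.075, 3.137, 0.001]
force: [0.1, 0.0, -2.0]
grip_width: 0.029
gripper_force: 45.9
```

Run:
```python
from h import *
st(); i,P,c=look("scene","s14.png"); 
p=fromH(-.0205,-.06); print(p); go([*p,.19],95.35)
```

```text
t 33.6 ee [0.6666 0.0895 0.1885] rot [-0.0749  3.1374  0.0006] F [ 0.1271  0.0162 -1.9563] w 0.02901820047189637 gf 45.931524897459894 q [0.1334 0.533  0.1791 1.2136 0.     0.0857]
[ 0.5397 -0.189 ]
now [0.6656 0.0893 0.1869] phi 92.73 -> shift mm [ 139.1 -272.    -3.2] turn deg [ 0.    0.02 -2.62]
```

Request:
jog_arm:
  jaw: [0.5,0.5,0.5,0.5,0.5,0.5,0.5,0.5,0.5,0.5]
  xyz:
    - [0.01,-0.02,0]
    - [0.028,-0.053,0]
    - [0.046,-0.087,0]
    - [0.064,-0.12,0]
    - [0.082,-0.153,0]
    - [0.1,-0.187,0]
    - [0.116,-0.22,0]
    - [0.13,-0.25,0]
    - [0.138,-0.272,0]
    - [0.138,-0.272,0]
  delta_rot:
    - [0,0,-1]
    - [0,0,-2]
    - [0,0,-2.6]
    - [0,0,-2.6]
    - [0,0,-2.6]
    - [0,0,-2.6]
    - [0,0,-2.6]
    - [0,0,-2.6]
    - [0,0,-2.6]
    - [0,0,-2.6]

```text
time: 34.48
ee_pos: [0.5378, -0.1926, 0.1851]
tool_rot: [0.137, -3.135, 0.001]
force: [0.3, 0.6, -0.5]
grip_width: 0.0291
gripper_force: 45.8
```

Request:
jog_arm:
  jaw: [0.5,0.5,0.5,0.5,0.5,0.5,0.5,0.5,0.5,0.5]
  xyz:
    - [0,0,0]
    - [0,0,0.01]
    - [0,0,0.02]
    - [0,0,0.035]
    - [0,0,0.05]
    - [0,0,0.05]
    - [0,0,0.05]
    - [0,0,0.05]
    - [0,0,0.05]
    - [0,0,0.05]
  delta_rot:
    - [0,0,0]
    - [0,0,0]
    - [0,0,0]
    - [0,0,0]
    - [0,0,0]
    - [0,0,0]
    - [0,0,0]
    - [0,0,0]
    - [0,0,0]
    - [0,0,0]

```text
time: 35.32
ee_pos: [0.5416, -0.1889, 0.1377]
tool_rot: [-0.147, 3.137, -0.001]
force: [0.1, 0.3, -1.3]
grip_width: 0.0291
gripper_force: 45.9
```

Run:
```python
from h import *
s=st(); i,P,c=look("scene","s15.png"); e=np.array(s["ee_pos"])
h=toH(P); z=P[...,2]; I=i.astype(int)
m=(I.min(-1)>140)&(abs(h[...,0]+.02)<.045)&(abs(h[...,1]+.06)<.03)&(z>e[2]-.02)
print("roll",m.sum(),(np.percentile(h[m],[2,98],axis=0)*1e3).round(1).tolist(),z[m].max())
p=fromH(-.0195,-.06); go([*p,.054],95.35)
```

```text
t 35.3167 ee [ 0.5416 -0.1889  0.1377] rot [-0.1467  3.1366 -0.001 ] F [ 0.0796  0.2783 -1.3124] w 0.029098397347558338 gf 45.86806906037964 q [-0.3356  0.3943 -0.1918  0.983   0.     -0.4291]
roll 472 [[-28.1, -75.6], [11.4, -44.9]] 0.20519406455026767
now [ 0.5415 -0.189   0.1377] phi 95.34 -> shift mm [ 0.9  0.3 83.7] turn deg [-0.04  0.09 -0.01]
```

Request:
jog_arm:
  jaw: [0.5,0.5,0.5,0.5,0.5,0.5,0.5,0.5,0.5,0.5]
  xyz:
    - [0.001,0,0.01]
    - [0.001,0,0.025]
    - [0.001,0,0.04]
    - [0.001,0,0.055]
    - [0.001,0,0.065]
    - [0.001,0,0.075]
    - [0.001,0,0.08]
    - [0.001,0,0.083]
    - [0.001,0,0.083]
    - [0.001,0,0.083]
  delta_rot:
    - [0,0,0]
    - [0,0,0]
    - [0,0,0]
    - [0,0,0]
    - [0,0,0]
    - [0,0,0]
    - [0,0,0]
    - [0,0,0]
    - [0,0,0]
    - [0,0,0]

```text
time: 36.2
ee_pos: [0.5412, -0.1893, 0.0545]
tool_rot: [-0.146, 3.135, -0.001]
force: [1.6, 0.4, 0.9]
grip_width: 0.0292
gripper_force: 46.0
```

Request:
jog_arm:
  jaw: [0.5,0.5,-0.08,-0.08,-0.08,-0.08,-0.08,-0.08,-0.08,-0.08]
  xyz:
    - [0,0,0.0005]
    - [0,0,0.0005]
    - [0,0,0.0005]
    - [0,0,0.0005]
    - [0,0,0.0005]
    - [0,0,0.0005]
    - [0,0,0.0005]
    - [0,0,0.0005]
    - [0,0,0.0005]
    - [0,0,0.0005]
  delta_rot:
    - [0,0,0]
    - [0,0,0]
    - [0,0,0]
    - [0,0,0]
    - [0,0,0]
    - [0,0,0]
    - [0,0,0]
    - [0,0,0]
    - [0,0,0]
    - [0,0,0]

```text
time: 37.03
ee_pos: [0.5397, -0.189, 0.0532]
tool_rot: [0.146, -3.138, -0.0]
force: [0.2, -0.7, -0.1]
grip_width: 0.0455
gripper_force: 0.0
```

Request:
jog_arm:
  jaw: [-0.08,-0.08,-0.08,-0.08,-0.08,-0.3,-0.3,-0.3,-0.3,-0.3]
  xyz:
    - [0,0,-0.01]
    - [0,0,-0.03]
    - [0,0,-0.05]
    - [0,0,-0.07]
    - [0,0,-0.1]
    - [0,0.03,-0.12]
    - [0,0.065,-0.12]
    - [0,0.1,-0.12]
    - [0,0.135,-0.12]
    - [0,0.17,-0.12]
  delta_rot:
    - [0,0,0]
    - [0,0,0]
    - [0,0,0]
    - [0,0,0]
    - [0,0,0]
    - [0,0,0]
    - [0,0,0]
    - [0,0,0]
    - [0,0,0]
    - [0,0,0]

```text
time: 37.87
ee_pos: [0.5239, -0.0185, 0.1745]
tool_rot: [-0.145, 3.137, -0.0]
force: [0.5, 1.0, -0.8]
grip_width: 0.0556
gripper_force: 0.0
```

Run:
```python
from h import *
s=st(); i,P,c=look("scene","s16.png"); it,Q,c=look("top","t16.png"); np.save("scene16.npy",P); np.save("top16.npy",Q)
h=toH(P); z=P[...,2]; I=i.astype(int)
for y in(.062,-.062):
    m=(I.min(-1)>140)&(abs(h[...,0]+.02)<.04)&(abs(h[...,1]-y)<.03)&(z>.04)&(z<.09)
    print("roll",m.sum(),(np.percentile(h[m],[2,98],axis=0)*1e3).round(1).tolist(),z[m].max())
# spindle
for n,A in(("S",P),("T",Q)):
    z=A[...,2]; m=(A[...,0]>.36)&(A[...,0]<.52)&(A[...,1]>.05)&(A[...,1]<.42)&(z>.006)&(z<.036)
    k=m&(A[...,1]>.28); r=m&(A[...,1]<.28)
    print(n,"knob",k.sum(),(np.percentile(A[k],[2,98],axis=0)*1e3).round(1).tolist()); 
    if r.sum()>10: print(n,"rod",r.sum(),(np.percentile(A[r],[2,98],axis=0)*1e3).round(1).tolist(),np.polyfit(A[r][:,1],A[r][:,0],1))
a=cv2.imread("pics/top16.png") if 0 else cv2.imread("pics/t16.png")[200:320,160:420]; b=cv2.imread("pics/s16.png")[150:370,180:400]
cv2.imwrite("pics/v16.png",np.vstack([cv2.resize(a,(520,240),interpolation=cv2.INTER_CUBIC),cv2.resize(b,(520,350))]))
```

```text
t 37.8667 ee [ 0.5239 -0.0185  0.1745] rot [-0.145   3.1367 -0.0002] F [ 0.457   0.9612 -0.8125] w 0.05562020382259518 gf 0.0 q [-0.0352  0.2884 -0.2509  1.03    0.     -0.1276]
roll 396 [[-45.8, 47.3], [11.0, 76.2]] 0.08485457117407746
roll 482 [[-43.7, -76.5], [11.4, -47.4]] 0.08473317963963689
S knob 221 [[405.8, 284.6, 6.8], [430.9, 368.4, 30.2]]
S rod 297 [[414.2, 88.0, 6.2], [426.4, 274.4, 19.2]] [-0.0053  0.4224]
T knob 310 [[404.1, 283.4, 6.6], [474.8, 369.2, 30.1]]
T rod 431 [[389.3, 87.9, 6.1], [482.1, 276.7, 19.3]] [-0.0276  0.425 ]
```

View pics/v16.png

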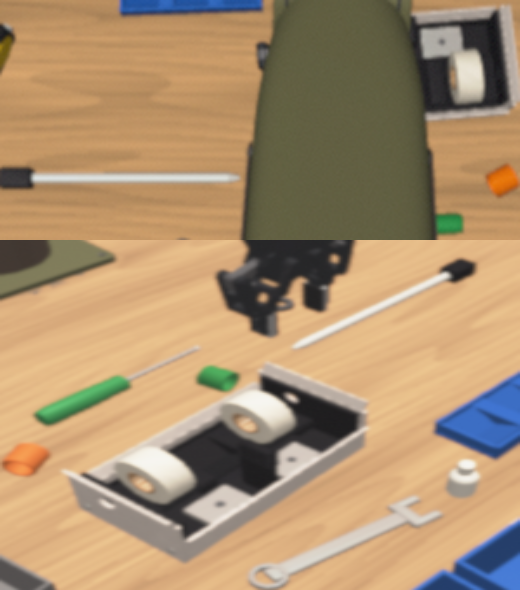

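Both rolls stand in the outer bays. The spindle was knocked aside: it is now at x≈0.42 with the knob's far end at y≈0.368. Re-measuring it closely.

```bash
cat > spin.py <<'E'
from h import *
def spindle(A,n,lo,hi,x0,dx=.022,y0=.05,y1=.40):
    z=A[...,2]; m=(abs(A[...,0]-x0)<dx)&(A[...,1]>y0)&(A[...,1]<y1)&(z>lo)&(z<hi)
    q=A[m]; print(n,len(q),"y range",np.percentile(q[:,1],[0.5,99.5]))
    for a in np.arange(y0,y1,.03):
        s=q[(q[:,1]>=a)&(q[:,1]<a+.03)]
        if len(s)>5: print("  y %.3f n %d x %.4f [%.4f %.4f] ztop %.4f"%(s[:,1].mean(),len(s),s[:,0].mean(),*np.percentile(s[:,0],[3,97]),np.percentile(s[:,2],90)))
if __name__=="__main__":
    spindle(np.load("scene16.npy"),"S",.004,.036,.419); spindle(np.load("top16.npy"),"T",.004,.036,.419)
    go([.4185,.352,.1],180)
E
python3 spin.py
```

```text
S 563 y range [0.0803 0.3704]
  y 0.097 n 48 x 0.4218 [0.4095 0.4285] ztop 0.0138
  y 0.125 n 51 x 0.4226 [0.4169 0.4268] ztop 0.0149
  y 0.155 n 48 x 0.4230 [0.4165 0.4351] ztop 0.0160
  y 0.184 n 52 x 0.4209 [0.4022 0.4334] ztop 0.0165
  y 0.215 n 52 x 0.4212 [0.4085 0.4287] ztop 0.0177
  y 0.246 n 47 x 0.4211 [0.4139 0.4316] ztop 0.0186
  y 0.276 n 41 x 0.4199 [0.4115 0.4250] ztop 0.0194
  y 0.305 n 41 x 0.4201 [0.4148 0.4244] ztop 0.0204
  y 0.336 n 107 x 0.4211 [0.4066 0.4308] ztop 0.0281
  y 0.360 n 71 x 0.4221 [0.4059 0.4301] ztop 0.0298
T 766 y range [0.0803 0.3821]
  y 0.095 n 60 x 0.4192 [0.4010 0.4323] ztop 0.0142
  y 0.125 n 68 x 0.4186 [0.4052 0.4247] ztop 0.0148
  y 0.154 n 68 x 0.4180 [0.4028 0.4246] ztop 0.0154
  y 0.185 n 74 x 0.4181 [0.4022 0.4302] ztop 0.0157
  y 0.215 n 63 x 0.4184 [0.4134 0.4243] ztop 0.0166
  y 0.245 n 67 x 0.4174 [0.4069 0.4231] ztop 0.0173
  y 0.275 n 70 x 0.4183 [0.4086 0.4333] ztop 0.0193
  y 0.305 n 70 x 0.4176 [0.4123 0.4253] ztop 0.0199
  y 0.336 n 128 x 0.4167 [0.4045 0.4288] ztop 0.0274
  y 0.359 n 89 x 0.4157 [0.4039 0.4279] ztop 0.0289
now [ 0.5233 -0.0156  0.1743] phi 95.67 -> shift mm [ 68. 376.  75.] turn deg [  0.07   0.1  -84.33]
```

Request:
jog_arm:
  jaw: [-0.3,-0.3,-0.3,-0.3,-0.3,-0.3,-0.3,-0.3,-0.3,-0.3]
  xyz:
    - [0.006,0.03,0]
    - [0.012,0.06,0]
    - [0.018,0.09,0]
    - [0.024,0.12,0]
    - [0.03,0.15,0]
    - [0.036,0.18,0]
    - [0.042,0.21,0]
    - [0.048,0.24,0]
    - [0.054,0.27,0]
    - [0.06,0.3,0]
  delta_rot:
    - [0,0,-5]
    - [0,0,-10]
    - [0,0,-15]
    - [0,0,-20]
    - [0,0,-25]
    - [0,0,-30]
    - [0,0,-35]
    - [0,0,-40]
    - [0,0,-45]
    - [0,0,-50]

```text
time: 38.8
ee_pos: [0.4363, 0.2743, 0.1741]
tool_rot: [-1.464, 2.779, -0.001]
force: [1.4, 0.4, -0.1]
grip_width: 0.0556
gripper_force: 0.0
```

Run:
```python
from h import *
go([.417,.352,.1],180.5)
```

```text
now [0.4363 0.2743 0.1741] phi 145.55 -> shift mm [-53.1  60.   74.1] turn deg [ -0.05   0.03 -34.95]
```

Request:
jog_arm:
  jaw: [-0.3,-0.3,-0.3,-0.3,-0.3,-0.3,-0.3,-0.3,-0.3,-0.3]
  xyz:
    - [-0.01,0.01,0]
    - [-0.02,0.025,0.01]
    - [-0.03,0.04,0.02]
    - [-0.043,0.05,0.04]
    - [-0.053,0.06,0.06]
    - [-0.053,0.06,0.074]
    - [-0.053,0.06,0.074]
    - [-0.053,0.06,0.074]
    - [-0.053,0.06,0.074]
    - [-0.053,0.06,0.074]
  delta_rot:
    - [0,0,-6]
    - [0,0,-12]
    - [0,0,-18]
    - [0,0,-24]
    - [0,0,-30]
    - [0,0,-35]
    - [0,0,-35]
    - [0,0,-35]
    - [0,0,-35]
    - [0,0,-35]

```text
time: 39.63
ee_pos: [0.4183, 0.3512, 0.1007]
tool_rot: [-2.224, 2.216, -0.001]
force: [-0.3, 0.0, -0.2]
grip_width: 0.0559
gripper_force: 0.0
```

Run:
```python
from h import *
from spin import spindle
i,P,c=look("scene","s17.png"); spindle(P,"S",.004,.036,.419,y0=.26)
go([.417,.352,.003],180.5); st()
cv2.imwrite("pics/v17.png",cv2.resize(cv2.imread("pics/s17.png")[100:240,290:430],(600,600)))
```

```text
S 260 y range [0.2606 0.3715]
  y 0.275 n 44 x 0.4207 [0.4147 0.4256] ztop 0.0200
  y 0.306 n 42 x 0.4211 [0.4137 0.4334] ztop 0.0211
  y 0.336 n 111 x 0.4215 [0.4065 0.4318] ztop 0.0286
  y 0.360 n 62 x 0.4224 [0.4050 0.4311] ztop 0.0299
now [0.4182 0.3512 0.1007] phi -179.78 -> shift mm [-0.7  1.4 97.7] turn deg [-0.11  0.08 -0.28]
t 39.6833 ee [0.4182 0.3512 0.1007] rot [-2.2242  2.2155 -0.0005] F [-0.3745  0.5076  0.6089] w 0.055792467513391286 gf 0.0 q [ 0.6985  0.3815 -0.3196  0.8673 -0.0001 -0.8762]
```

View pics/v17.png

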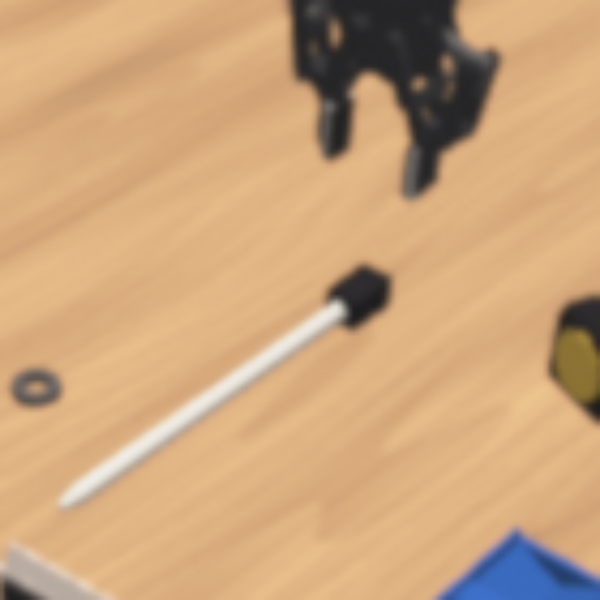

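The fingers straddle the knob at crop (360,295), and the tape measure at (580,350) is clear. Descending and gripping.

Request:
jog_arm:
  jaw: [-0.3,-0.3,-0.3,-0.3,-0.3,-0.3,-0.3,-0.3,-0.3,-0.3]
  xyz:
    - [-0.001,0.001,0.02]
    - [-0.001,0.001,0.04]
    - [-0.001,0.001,0.06]
    - [-0.001,0.001,0.075]
    - [-0.001,0.001,0.085]
    - [-0.001,0.001,0.092]
    - [-0.001,0.001,0.096]
    - [-0.001,0.001,0.096]
    - [-0.001,0.001,0.096]
    - [-0.001,0.001,0.096]
  delta_rot:
    - [0,0,-0.3]
    - [0,0,-0.3]
    - [0,0,-0.3]
    - [0,0,-0.3]
    - [0,0,-0.3]
    - [0,0,-0.3]
    - [0,0,-0.3]
    - [0,0,-0.3]
    - [0,0,-0.3]
    - [0,0,-0.3]

```text
time: 40.52
ee_pos: [0.4169, 0.3526, 0.0042]
tool_rot: [-2.232, 2.208, -0.0]
force: [0.5, -0.4, -0.2]
grip_width: 0.0558
gripper_force: 0.0
```

Request:
jog_arm:
  jaw: [0.1,0.2,0.3,0.4,0.6,0.8,0.8,0.8,0.8,0.8]
  xyz:
    - [0,0,0]
    - [0,0,0]
    - [0,0,0]
    - [0,0,0]
    - [0,0,0]
    - [0,0,0]
    - [0,0,0]
    - [0,0,0]
    - [0,0,0]
    - [0,0,0]
  delta_rot:
    - [0,0,0]
    - [0,0,0]
    - [0,0,0]
    - [0,0,0]
    - [0,0,0]
    - [0,0,0]
    - [0,0,0]
    - [0,0,0]
    - [0,0,0]
    - [0,0,0]
  newtons: 90

```text
time: 41.35
ee_pos: [0.4164, 0.3523, 0.0039]
tool_rot: [-2.233, 2.209, -0.0]
force: [-1.2, -0.8, 5.1]
grip_width: 0.0244
gripper_force: 88.2
```

Request:
jog_arm:
  jaw: [0.8,0.8,0.8,0.8,0.8,0.8,0.8,0.8,0.8,0.8]
  xyz:
    - [0,0,-0.01]
    - [0,0,-0.03]
    - [0,0,-0.05]
    - [0,0,-0.07]
    - [0,0,-0.09]
    - [0,0,-0.11]
    - [0,0,-0.12]
    - [0,0,-0.12]
    - [0,0,-0.12]
    - [0,0,-0.12]
  delta_rot:
    - [0,0,0]
    - [0,0,0]
    - [0,0,0]
    - [0,0,0]
    - [0,0,0]
    - [0,0,0]
    - [0,0,0]
    - [0,0,0]
    - [0,0,0]
    - [0,0,0]

```text
time: 42.18
ee_pos: [0.4154, 0.3515, 0.1222]
tool_rot: [2.232, -2.208, -0.0]
force: [-0.6, 1.0, -0.9]
grip_width: 0.0245
gripper_force: 88.4
```

Run:
```python
from h import *
from spin import spindle
s=st()
i,P,c=look("scene","s18.png"); spindle(P,"S",.10,.16,.419,y0=.05); 
i,P,c=look("top","t18.png"); spindle(P,"T",.10,.16,.419,y0=.05); 
go([*fromH(-.0205,.115+.25+.03+.022),.125],-174.65)
```

```text
t 42.1833 ee [0.4154 0.3515 0.1222] rot [ 2.2322 -2.2077 -0.0004] F [-0.5564  0.9694 -0.9361] w 0.02451529632664149 gf 88.36048722267151 q [ 0.7021  0.3625 -0.2869  0.9235  0.0001 -0.8797]
S 647 y range [0.0828 0.3641]
  y 0.096 n 57 x 0.4212 [0.4163 0.4254] ztop 0.1318
  y 0.125 n 55 x 0.4215 [0.4150 0.4257] ztop 0.1332
  y 0.155 n 55 x 0.4209 [0.4153 0.4244] ztop 0.1347
  y 0.185 n 49 x 0.4208 [0.4155 0.4247] ztop 0.1356
  y 0.215 n 48 x 0.4201 [0.4147 0.4235] ztop 0.1353
  y 0.244 n 49 x 0.4196 [0.4141 0.4240] ztop 0.1366
  y 0.276 n 46 x 0.4192 [0.4139 0.4228] ztop 0.1380
  y 0.306 n 43 x 0.4190 [0.4137 0.4226] ztop 0.1388
  y 0.339 n 195 x 0.4217 [0.3987 0.4393] ztop 0.1545
  y 0.357 n 50 x 0.4176 [0.4006 0.4405] ztop 0.1559
T 790 y range [0.0822 0.3429]
  y 0.096 n 69 x 0.4188 [0.4130 0.4243] ztop 0.1316
  y 0.125 n 83 x 0.4183 [0.4129 0.4243] ztop 0.1316
  y 0.155 n 79 x 0.4179 [0.4124 0.4238] ztop 0.1325
  y 0.185 n 82 x 0.4176 [0.4120 0.4233] ztop 0.1340
  y 0.215 n 81 x 0.4171 [0.4117 0.4231] ztop 0.1353
  y 0.245 n 81 x 0.4166 [0.4114 0.4227] ztop 0.1348
  y 0.275 n 82 x 0.4163 [0.4108 0.4221] ztop 0.1368
  y 0.305 n 85 x 0.4160 [0.4104 0.4220] ztop 0.1370
  y 0.334 n 147 x 0.4154 [0.3987 0.4333] ztop 0.1459
now [0.4153 0.3513 0.1218] phi -179.37 -> shift mm [ 66.2 -79.2  -3.2] turn deg [ 0.14 -0.1  -4.72]
```

Request:
jog_arm:
  jaw: [0.8,0.8,0.8,0.8,0.8,0.8,0.8,0.8,0.8,0.8]
  xyz:
    - [0.01,-0.015,0]
    - [0.025,-0.03,0]
    - [0.04,-0.045,0]
    - [0.055,-0.065,0]
    - [0.066,-0.079,0]
    - [0.066,-0.079,0]
    - [0.066,-0.079,0]
    - [0.066,-0.079,0]
    - [0.066,-0.079,0]
    - [0.066,-0.079,0]
  delta_rot:
    - [0,0.5,-1]
    - [0,1,-2]
    - [0,1.7,-3]
    - [0,1.7,-4]
    - [0,1.7,-4.6]
    - [0,1.7,-4.6]
    - [0,1.7,-4.6]
    - [0,1.7,-4.6]
    - [0,1.7,-4.6]
    - [0,1.7,-4.6]

```text
time: 43.12
ee_pos: [0.495, 0.2874, 0.123]
tool_rot: [2.306, -2.102, 0.032]
force: [0.6, -0.7, -0.8]
grip_width: 0.0238
gripper_force: 88.5
```

```bash
cat > axis.py <<'E'
from h import *
def axis(A,n,zc,ylo,yhi,xc=-.02):
    """rod points in housing frame -> centre line x(y), top z(y)"""
    h=toH(A); z=A[...,2]; m=(abs(h[...,0]-xc)<.02)&(abs(z-zc)<.02)&(h[...,1]>ylo)&(h[...,1]<yhi)
    q=h[m]; zz=z[m]; ys=[];xs=[];zs=[]
    for a in np.arange(ylo,yhi,.02):
        k=(q[:,1]>=a)&(q[:,1]<a+.02)
        if k.sum()>8:
            ys.append(a+.01); e=np.percentile(q[k,0],[4,96]); xs.append(e.mean()); zs.append(np.percentile(zz[k],90)-.006)
    px=np.polyfit(ys,xs,1); pz=np.polyfit(ys,zs,1)
    print(n,m.sum(),"ymin %.4f"%np.percentile(q[:,1],.5),"yaw err deg %.2f"%np.degrees(px[0]),"pitch dz/dy deg %.2f"%np.degrees(pz[0]),"x at 115: %.1f  -115: %.1f"%tuple(1e3*np.polyval(px,[.115,-.115])),"axis z at 115: %.1f -115: %.1f"%tuple(1e3*np.polyval(pz,[.115,-.115])), np.round(np.array(xs)*1e3,1), np.round(np.array(zs)*1e3,1))
E
python3 - <<'E'
from axis import *
s=st()
for n in("scene","top"):
    i,P,c=look(n); axis(P,n,s["ee_pos"][2]+.01,.13,.37)
s=arm.state(); R0=R.from_rotvec(s["tool_rot"])
p=np.array([*fromH(-.0205,.412),.0395]); print("to prepose",(R0.inv().apply(p-np.array(s["ee_pos"]))*1e3).round(1))
E
```

```text
t 43.1167 ee [0.495  0.2874 0.123 ] rot [ 2.3056 -2.1017  0.0322] F [ 0.6434 -0.6661 -0.7534] w 0.02382154586571078 gf 88.45790505409241 q [ 0.5406  0.415  -0.1999  0.9707 -0.026  -1.1225]
scene 417 ymin 0.1504 yaw err deg 0.04 pitch dz/dy deg 0.16 x at 115: -18.8  -115: -19.0 axis z at 115: 134.1 -115: 133.5 [-19.3 -18.6 -18.7 -18.6 -18.7 -18.6 -18.7 -18.5 -18.9 -19.2 -18.5] [133.  134.7 135.  135.2 134.1 134.6 134.2 135.  134.6 134.6 134.6]
top 522 ymin 0.1485 yaw err deg 0.01 pitch dz/dy deg 0.10 x at 115: -20.4  -115: -20.4 axis z at 115: 133.6 -115: 133.2 [-20.9 -20.2 -20.2 -20.  -20.5 -20.1 -20.4 -20.5 -20.  -20.5 -20.6] [133.3 134.6 133.7 132.7 133.5 134.8 133.6 134.6 133.9 133.5 134.1]
to prepose [ 3.9  0.1 84. ]
```

Request:
jog_arm:
  jaw: [0.8,0.8,0.8,0.8,0.8,0.8,0.8,0.8,0.8,0.8]
  xyz:
    - [0,0,0.01]
    - [0.001,0,0.025]
    - [0.002,0,0.04]
    - [0.003,0,0.055]
    - [0.004,0,0.07]
    - [0.004,0,0.08]
    - [0.004,0,0.085]
    - [0.004,0,0.085]
    - [0.004,0,0.085]
    - [0.004,0,0.085]
  delta_rot:
    - [0,0,0]
    - [0,0,0]
    - [0,0,0]
    - [0,0,0]
    - [0,0,0]
    - [0,0,0]
    - [0,0,0]
    - [0,0,0]
    - [0,0,0]
    - [0,0,0]

```text
time: 44.05
ee_pos: [0.4971, 0.2809, 0.0392]
tool_rot: [2.306, -2.104, 0.034]
force: [-0.3, 0.0, -1.1]
grip_width: 0.0242
gripper_force: 88.5
```

Run:
```python
from axis import *
s=st()
for n in("scene","top"):
    i,P,c=look(n,n+"20.png"); axis(P,n,s["ee_pos"][2]+.01,.13,.37); np.save(n+"20.npy",P)
    h=toH(P);z=P[...,2]
    # end-plate top edge z (70) and lips, roll tops/centres
    for y in(.062,-.062):
        m=(abs(h[...,0]+.02)<.04)&(abs(h[...,1]-y)<.014)&(z>.06)&(z<.09); print(n,"roll top",np.percentile(z[m],97)*1e3)
    I=i.astype(int);m=(I.min(-1)>130)&(abs(h[...,0])<.1)&(abs(h[...,1])<.095)&(abs(abs(h[...,0])-.059)<.012)&(z>.03)&(z<.038)
    for sg in(1,-1): q=h[m&(h[...,0]*sg>0)]; print(n,"wall",sg,len(q),(np.percentile(q[:,0],[4,50,96])*1e3).round(1) if len(q) else "")
s=arm.state(); R0=R.from_rotvec(s["tool_rot"])
d=np.array([np.sin(HY),-np.cos(HY),0]); print("insert dir in tool",R0.inv().apply(d).round(4), "world-up",R0.inv().apply([0,0,1]).round(4))
a=cv2.imread("pics/scene20.png")[200:330,230:400]
cv2.imwrite("pics/v20.png",cv2.resize(a,None,fx=4.4,fy=4.4,interpolation=cv2.INTER_CUBIC))
```

```text
t 44.05 ee [0.4971 0.2809 0.0392] rot [ 2.3062 -2.1044  0.0337] F [-0.2928  0.0155 -1.0868] w 0.02419652112991208 gf 88.48737001419067 q [ 0.5292  0.4898 -0.3223  0.7707 -0.0264 -1.1329]
scene 390 ymin 0.1480 yaw err deg -0.10 pitch dz/dy deg 0.13 x at 115: -17.6  -115: -17.2 axis z at 115: 50.6 -115: 50.0 [-17.7 -17.9 -17.4 -17.6 -18.2 -18.2 -17.4 -17.5 -18.2 -17.7 -18.3] [50.7 50.8 50.7 50.3 51.1 51.5 50.8 50.6 51.7 51.3 50.5]
scene roll top 83.98239468799747
scene roll top 83.83607175951428
scene wall 1 109 [53.  59.5 60.5]
scene wall -1 101 [-61.3 -59.3 -57.3]
top 474 ymin 0.1421 yaw err deg 0.01 pitch dz/dy deg 0.45 x at 115: -19.1  -115: -19.1 axis z at 115: 49.2 -115: 47.4 [-19.6 -18.7 -18.6 -19.1 -19.  -19.  -19.3 -19.4 -18.7 -19.  -19.2 -18.9] [48.1 49.4 50.2 49.9 51.1 50.3 51.2 50.6 52.  50.  50.1 50.8]
top roll top 84.14064508460831
top roll top 84.30516805723444
top wall 1 68 [57.  58.6 61.4]
top wall -1 49 [-65.3 -59.4 -58. ]
insert dir in tool [ 0.9996 -0.002   0.0288] world-up [ 0.0288 -0.0006 -0.9996]
```

View pics/v20.png

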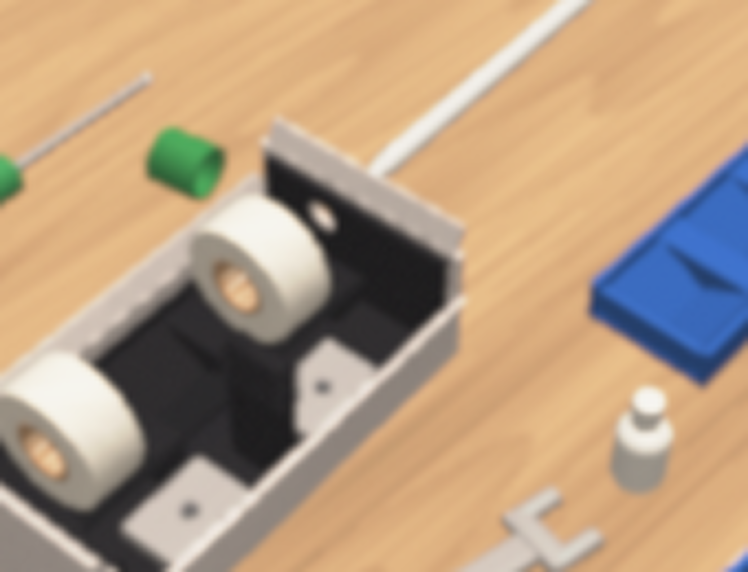

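The rod's line at (580,0)→(375,170) runs on to the hole at (322,217). The depth fit says to shift about 1.7 mm towards −x, and then I'll enter slowly.

Request:
jog_arm:
  jaw: [0.8,0.8,0.8,0.8,0.8,0.8,0.8,0.8,0.8,0.8]
  xyz:
    - [0,0.0017,0]
    - [0,0.0017,0]
    - [0.006,0.0017,0.0002]
    - [0.012,0.0017,0.0004]
    - [0.018,0.0017,0.0005]
    - [0.024,0.0017,0.0007]
    - [0.03,0.0016,0.0009]
    - [0.036,0.0016,0.001]
    - [0.04,0.0016,0.0012]
    - [0.04,0.0016,0.0012]
  delta_rot:
    - [0,0,0]
    - [0,0,0]
    - [0,0,0]
    - [0,0,0]
    - [0,0,0]
    - [0,0,0]
    - [0,0,0]
    - [0,0,0]
    - [0,0,0]
    - [0,0,0]

```text
time: 44.98
ee_pos: [0.4984, 0.2393, 0.0384]
tool_rot: [2.303, -2.105, 0.033]
force: [-0.2, -0.7, -1.1]
grip_width: 0.0238
gripper_force: 88.5
```

Run:
```python
from axis import *
s=st(); print(toH(np.array(s["ee_pos"]))*1e3)
for n in("scene","top"):
    i,P,c=look(n,n+"21.png"); axis(P,n,s["ee_pos"][2]+.01,.13,.34)
st()
```

```text
t 44.9833 ee [0.4984 0.2393 0.0384] rot [ 2.3033 -2.1045  0.0329] F [-0.2069 -0.6797 -1.1496] w 0.023835196688232366 gf 88.4877097606659 q [ 0.4635  0.4654 -0.3701  0.7477 -0.0274 -1.1972]
[-21.6749 370.2562]
scene 348 ymin 0.1465 yaw err deg 0.08 pitch dz/dy deg -0.17 x at 115: -20.8  -115: -21.1 axis z at 115: 50.6 -115: 51.2 [-21.1 -20.8 -20.4 -20.3 -21.  -20.2 -19.7 -21.  -21.3 -20.2] [50.  50.8 50.2 50.4 49.6 50.7 50.3 50.4 49.7 49.6]
top 439 ymin 0.1319 yaw err deg -0.09 pitch dz/dy deg 0.03 x at 115: -21.5  -115: -21.1 axis z at 115: 49.8 -115: 49.7 [-21.4 -21.8 -21.6 -21.5 -22.  -21.5 -21.4 -22.2 -21.2 -21.7 -22.3] [50.2 49.7 49.7 49.8 50.9 50.  48.9 49.2 50.  50.  50.6]
t 45.0833 ee [0.4985 0.2403 0.0385] rot [ 2.3046 -2.1043  0.0327] F [ 1.2534 -0.7602 -0.9389] w 0.024367672305521275 gf 88.48714828491211 q [ 0.4647  0.4657 -0.3693  0.7476 -0.0269 -1.1968]
```

Request:
jog_arm:
  jaw: [0.8,0.8,0.8,0.8,0.8,0.8,0.8,0.8,0.8,0.8]
  xyz:
    - [0,-0.0008,0]
    - [0.007,-0.0008,0.0002]
    - [0.014,-0.0008,0.0004]
    - [0.021,-0.0008,0.0006]
    - [0.028,-0.0009,0.0008]
    - [0.035,-0.0009,0.001]
    - [0.042,-0.0009,0.0012]
    - [0.05,-0.0009,0.0014]
    - [0.06,-0.0009,0.0017]
    - [0.06,-0.0009,0.0017]
  delta_rot:
    - [0,0,0]
    - [0,0,0]
    - [0,0,0]
    - [0,0,0]
    - [0,0,0]
    - [0,0,0]
    - [0,0,0]
    - [0,0,0]
    - [0,0,0]
    - [0,0,0]

```text
time: 45.92
ee_pos: [0.5046, 0.1787, 0.0385]
tool_rot: [2.302, -2.105, 0.034]
force: [0.3, 0.0, 0.0]
grip_width: 0.0243
gripper_force: 88.5
```

Run:
```python
from axis import *
s=st(); print(toH(np.array(s["ee_pos"]))*1e3)
for n in("scene","top"):
    i,P,c=look(n,n+"22.png"); axis(P,n,s["ee_pos"][2]+.01,.13,.28)
s=st(); R0=R.from_rotvec(s["tool_rot"]); d=np.array([np.sin(HY),-np.cos(HY),0]); print("insert dir in tool",R0.inv().apply(d).round(4))
```

```text
t 45.9167 ee [0.5046 0.1787 0.0385] rot [ 2.302  -2.105   0.0335] F [0.2764 0.0222 0.0225] w 0.0242744155713186 gf 88.4876275062561 q [ 0.3578  0.4393 -0.4176  0.7238 -0.0292 -1.3022]
[-21.1037 309.2931]
scene 254 ymin 0.1464 yaw err deg -0.05 pitch dz/dy deg -0.11 x at 115: -20.2  -115: -20.0 axis z at 115: 50.4 -115: 50.9 [-20.2 -20.4 -20.2 -20.6 -20.3 -20.  -20.  -20.8] [50.5 49.8 50.2 50.4 51.  50.2 49.9 49.9]
top 310 ymin 0.1318 yaw err deg 0.32 pitch dz/dy deg -0.21 x at 115: -21.6  -115: -22.8 axis z at 115: 50.1 -115: 51.0 [-21.5 -21.  -21.  -21.5 -21.  -20.6 -21.4 -20.1] [50.4 48.6 51.2 49.5 49.4 49.7 49.6 49.5]
t 46.0167 ee [0.5049 0.1802 0.0386] rot [ 2.304  -2.1049  0.0324] F [-0.2561  0.235  -1.3382] w 0.024273332949647182 gf 88.48762035369873 q [ 0.3596  0.4396 -0.4166  0.7236 -0.0279 -1.3013]
insert dir in tool [ 0.9996 -0.0032  0.0293]
```

Request:
jog_arm:
  jaw: [0.8,0.8,0.8,0.8,0.8,0.8,0.8,0.8,0.8,0.8]
  xyz:
    - [0.007,0,0.0002]
    - [0.014,0,0.0004]
    - [0.021,0,0.0006]
    - [0.028,0,0.0008]
    - [0.035,-0.0001,0.001]
    - [0.042,-0.0001,0.0012]
    - [0.05,-0.0002,0.0015]
    - [0.06,-0.0002,0.0017]
    - [0.07,-0.0002,0.002]
    - [0.07,-0.0002,0.002]
  delta_rot:
    - [0,0,0]
    - [0,0,0]
    - [0,0,0]
    - [0,0,0]
    - [0,0,0]
    - [0,0,0]
    - [0,0,0]
    - [0,0,0]
    - [0,0,0]
    - [0,0,0]

```text
time: 46.85
ee_pos: [0.5113, 0.109, 0.0386]
tool_rot: [2.302, -2.105, 0.034]
force: [-0.3, -0.1, -1.1]
grip_width: 0.0242
gripper_force: 88.5
```

Request:
jog_arm:
  jaw: [0.8,0.8,0.8,0.8,0.8,0.8,0.8,0.8,0.8,0.8]
  xyz:
    - [0.006,0,0.0002]
    - [0.012,0,0.0003]
    - [0.018,0,0.0005]
    - [0.024,0,0.0007]
    - [0.03,-0.0001,0.0009]
    - [0.036,-0.0001,0.0011]
    - [0.042,-0.0001,0.0012]
    - [0.048,-0.0001,0.0014]
    - [0.054,-0.0002,0.0016]
    - [0.054,-0.0002,0.0016]
  delta_rot:
    - [0,0,0]
    - [0,0,0]
    - [0,0,0]
    - [0,0,0]
    - [0,0,0]
    - [0,0,0]
    - [0,0,0]
    - [0,0,0]
    - [0,0,0]
    - [0,0,0]

```text
time: 47.68
ee_pos: [0.5166, 0.0561, 0.0386]
tool_rot: [2.303, -2.105, 0.033]
force: [0.5, -0.8, -1.1]
grip_width: 0.0242
gripper_force: 88.5
```

Run:
```python
from axis import *
s=st(); print(toH(np.array(s["ee_pos"]))*1e3)
i,P,c=look("scene","s23.png"); axis(P,"scene",.05,-.045,.045)
s=st(); R0=R.from_rotvec(s["tool_rot"]); d=np.array([np.sin(HY),-np.cos(HY),0]); print("insert dir in tool",R0.inv().apply(d).round(4))
a=cv2.imread("pics/s23.png")[200:360,190:400]
cv2.imwrite("pics/v23.png",cv2.resize(a,None,fx=3.6,fy=3.6,interpolation=cv2.INTER_CUBIC))
```

```text
t 47.6833 ee [0.5166 0.0561 0.0386] rot [ 2.3034 -2.1047  0.0334] F [ 0.4681 -0.8178 -1.0626] w 0.024150288395160625 gf 88.48735213279724 q [ 0.1268  0.4126 -0.4649  0.6956 -0.0301 -1.5341]
[-20.6486 186.1581]
scene 239 ymin -0.0338 yaw err deg -4.84 pitch dz/dy deg -0.24 x at 115: -27.0  -115: -7.6 axis z at 115: 49.3 -115: 50.2 [-12.3 -17.2 -19.8 -19.9 -19.5] [49.8 49.9 50.1 49.1 49.7]
t 47.7333 ee [0.5166 0.0567 0.0386] rot [ 2.3039 -2.1048  0.0327] F [-0.8865  0.7173 -1.2306] w 0.02414600865533174 gf 88.48681569099426 q [ 0.1275  0.4126 -0.4649  0.6956 -0.0295 -1.5336]
insert dir in tool [ 0.9996 -0.0031  0.0295]
```

View pics/v23.png

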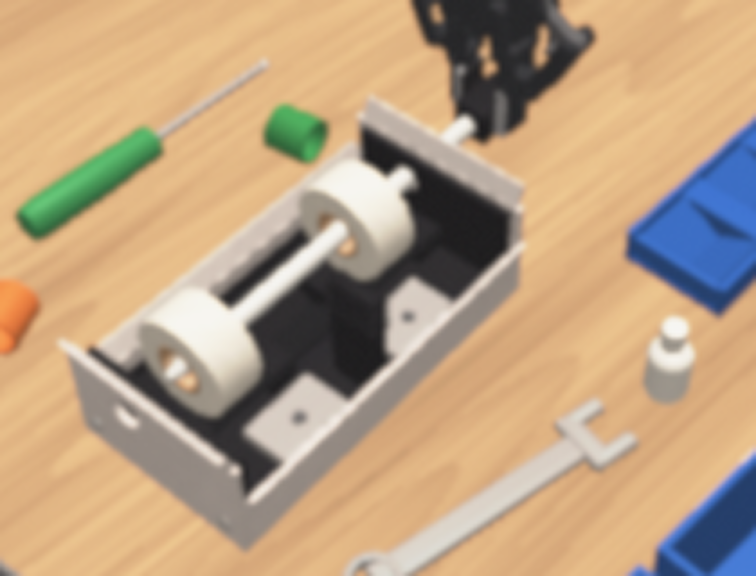

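The rod is through both rolls with its tip at (180,368), and its line runs on to the far hole at (125,415). Continuing slowly through the far end.

Request:
jog_arm:
  jaw: [0.8,0.8,0.8,0.8,0.8,0.8,0.8,0.8,0.8,0.8]
  xyz:
    - [0.005,0,0.0001]
    - [0.01,0,0.0003]
    - [0.015,0,0.0004]
    - [0.02,-0.0001,0.0006]
    - [0.025,-0.0001,0.0007]
    - [0.03,-0.0001,0.0009]
    - [0.035,-0.0001,0.001]
    - [0.04,-0.0001,0.0012]
    - [0.044,-0.0001,0.0013]
    - [0.044,-0.0001,0.0013]
  delta_rot:
    - [0,0,0]
    - [0,0,0]
    - [0,0,0]
    - [0,0,0]
    - [0,0,0]
    - [0,0,0]
    - [0,0,0]
    - [0,0,0]
    - [0,0,0]
    - [0,0,0]

```text
time: 48.57
ee_pos: [0.5207, 0.0126, 0.0386]
tool_rot: [2.304, -2.105, 0.033]
force: [0.5, -0.6, -1.3]
grip_width: 0.0244
gripper_force: 88.5
```

Run:
```python
from axis import *
s=st(); print(toH(np.array(s["ee_pos"]))*1e3)
i,P,c=look("scene","s24.png"); axis(P,"scene",.05,-.03,.04)
h=toH(P); z=P[...,2]
m=(abs(h[...,0]+.02)<.012)&(abs(z-.05)<.012)&(h[...,1]<-.118)&(h[...,1]>-.15); print("tip beyond",m.sum(),h[m][:,1].min() if m.any() else "")
m=(abs(h[...,0]+.02)<.012)&(abs(z-.05)<.012)&(h[...,1]>.117)&(h[...,1]<.16)&(i.min(-1)>130); print("rod left outside",m.sum(),np.percentile(h[m][:,1],[2,98]) if m.any() else "")
st()
```

```text
t 48.5667 ee [0.5207 0.0126 0.0386] rot [ 2.3038 -2.1046  0.0333] F [ 0.4541 -0.5581 -1.2593] w 0.024355832583348676 gf 88.487309217453 q [ 0.0426  0.4127 -0.4647  0.6932 -0.03   -1.6186]
[-20.5742 142.3994]
scene 206 ymin -0.0298 yaw err deg -3.58 pitch dz/dy deg -0.40 x at 115: -25.0  -115: -10.6 axis z at 115: 49.6 -115: 51.2 [-15.5 -19.2 -19.3 -19.6] [50.2 51.  50.  50. ]
tip beyond 24 -0.12717440559315393
rod left outside 0 
t 48.6167 ee [0.5207 0.013  0.0386] rot [ 2.3042 -2.1045  0.0328] F [-0.5576  0.3387 -1.7064] w 0.024180062658440683 gf 88.48701596260071 q [ 0.0432  0.4127 -0.4647  0.6932 -0.0296 -1.6182]
```

Request:
jog_arm:
  jaw: [0.8,0.8,0.8,0.8,0.8,0.8,0.8,0.8,0.8,0.8]
  xyz:
    - [0.001,0,0]
    - [0.002,0,0.0001]
    - [0.003,0,0.0001]
    - [0.004,0,0.0001]
    - [0.005,0,0.0001]
    - [0.006,0,0.0002]
    - [0.006,0,0.0002]
    - [0.006,0,0.0002]
    - [0.006,0,0.0002]
    - [0.006,0,0.0002]
  delta_rot:
    - [0,0,0]
    - [0,0,0]
    - [0,0,0]
    - [0,0,0]
    - [0,0,0]
    - [0,0,0]
    - [0,0,0]
    - [0,0,0]
    - [0,0,0]
    - [0,0,0]

```text
time: 49.45
ee_pos: [0.5212, 0.0075, 0.0386]
tool_rot: [2.305, -2.103, 0.033]
force: [0.6, 0.2, -0.7]
grip_width: 0.0244
gripper_force: 88.5
```

Request:
jog_arm:
  jaw: [0.8,0.8,0.8,0.8,0.8,0.8,0.8,0.8,0.8,0.8]
  xyz:
    - [0.0005,0,0]
    - [0.001,0,0]
    - [0.0015,0,0]
    - [0.002,0,0.0001]
    - [0.002,0,0.0001]
    - [0.002,0,0.0001]
    - [0.002,0,0.0001]
    - [0.002,0,0.0001]
    - [0.002,0,0.0001]
    - [0.002,0,0.0001]
  delta_rot:
    - [0,0,0]
    - [0,0,0]
    - [0,0,0]
    - [0,0,0]
    - [0,0,0]
    - [0,0,0]
    - [0,0,0]
    - [0,0,0]
    - [0,0,0]
    - [0,0,0]

```text
time: 50.28
ee_pos: [0.5212, 0.0069, 0.0386]
tool_rot: [2.307, -2.104, 0.029]
force: [-0.4, 5.1, 0.8]
grip_width: 0.0241
gripper_force: 88.6
```

Run:
```python
from axis import *
s=st(); print(toH(np.array(s["ee_pos"]))*1e3)
i,P,c=look("scene","s25.png"); h=toH(P); z=P[...,2]
m=(abs(h[...,0]+.02)<.012)&(abs(z-.05)<.012)&(h[...,1]<-.118)&(h[...,1]>-.15); print("tip",m.sum(),np.sort(h[m][:,1])[:5])
```

```text
t 50.2833 ee [0.5212 0.0069 0.0386] rot [ 2.3074 -2.104   0.0295] F [-0.351   5.0839  0.7974] w 0.024123720511652482 gf 88.63348603248596 q [ 0.0295  0.413  -0.4639  0.6933 -0.0266 -1.6334]
[-20.6293 136.6773]
tip 44 [-0.1333 -0.1326 -0.1323 -0.1323 -0.1323]
```

Request:
jog_arm:
  jaw: [0.8,0.8,0.8,0.8,0.8,0.8,0.8,0.8,0.8,0.8]
  xyz:
    - [0.0005,0,0]
    - [0.001,0,0]
    - [0.0015,0,0]
    - [0.0015,0,0]
    - [0.0015,0,0]
    - [0.0015,0,0]
    - [0.0015,0,0]
    - [0.0015,0,0]
    - [0.0015,0,0]
    - [0.0015,0,0]
  delta_rot:
    - [0,0,0]
    - [0,0,0]
    - [0,0,0]
    - [0,0,0]
    - [0,0,0]
    - [0,0,0]
    - [0,0,0]
    - [0,0,0]
    - [0,0,0]
    - [0,0,0]

```text
time: 51.17
ee_pos: [0.5212, 0.0069, 0.0387]
tool_rot: [2.31, -2.105, 0.026]
force: [-1.5, 9.9, 1.7]
grip_width: 0.0245
gripper_force: 88.7
```

Run:
```python
from axis import *
s=st(); print(toH(np.array(s["ee_pos"]))*1e3)
i,P,c=look("scene","s26.png"); h=toH(P); z=P[...,2]
m=(abs(h[...,0]+.02)<.012)&(abs(z-.05)<.012)&(h[...,1]<-.118)&(h[...,1]>-.15); print("tip",m.sum(),np.sort(h[m][:,1])[:5])
a=cv2.imread("pics/s26.png")[180:360,180:390]
cv2.imwrite("pics/v26.png",cv2.resize(a,None,fx=3.3,fy=3.3,interpolation=cv2.INTER_CUBIC))
```

```text
t 51.1667 ee [0.5212 0.0069 0.0387] rot [ 2.31   -2.1046  0.0258] F [-1.4938  9.8785  1.7241] w 0.02445857379888969 gf 88.71660947799683 q [ 0.0275  0.413  -0.4637  0.6936 -0.0234 -1.6363]
[-20.6369 136.6899]
tip 45 [-0.1326 -0.1324 -0.1324 -0.1324 -0.1315]
```

View pics/v26.png

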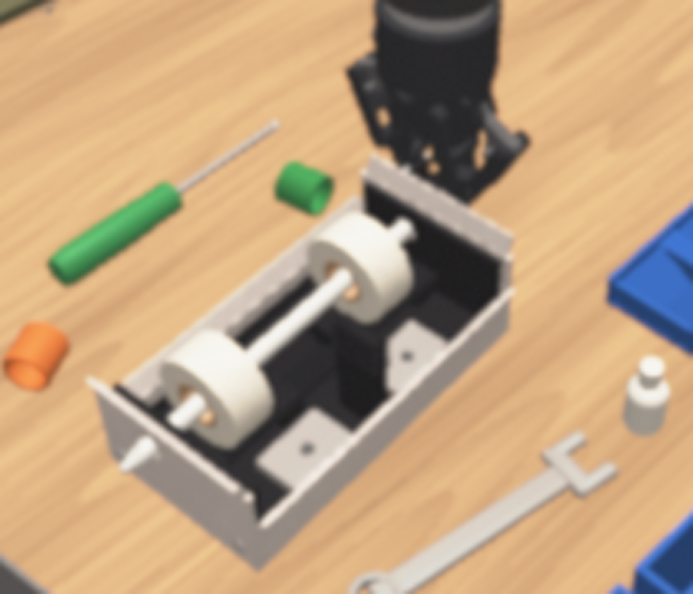

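The spindle stands out beyond the −y plate at (140,455) and the knob is against the +y plate, with reaction rising and no motion. I'll ease off, release, retreat, and check seating.

Request:
jog_arm:
  jaw: [0.8,0.8,0.8,0.8,-0.2,-0.2,-0.2,-0.2,-0.2,-0.2]
  xyz:
    - [-0.001,0,0]
    - [-0.0018,0,0]
    - [-0.0018,0,0]
    - [-0.0018,0,0]
    - [-0.0018,0,0]
    - [-0.0018,0,0]
    - [-0.0018,0,0]
    - [-0.0018,0,0]
    - [-0.0018,0,0]
    - [-0.0018,0,0]
  delta_rot:
    - [0,0,0]
    - [0,0,0]
    - [0,0,0]
    - [0,0,0]
    - [0,0,0]
    - [0,0,0]
    - [0,0,0]
    - [0,0,0]
    - [0,0,0]
    - [0,0,0]

```text
time: 52.05
ee_pos: [0.5214, 0.0055, 0.0386]
tool_rot: [2.304, -2.104, 0.033]
force: [0.5, -0.3, -0.1]
grip_width: 0.051
gripper_force: 0.0
```

Request:
jog_arm:
  jaw: [-0.2,-0.2,-0.2,-0.2,-0.2,-0.2,0.5,1,1,1]
  xyz:
    - [-0.001,0,-0.01]
    - [-0.001,0,-0.03]
    - [-0.001,0,-0.05]
    - [-0.001,0,-0.07]
    - [-0.01,0,-0.09]
    - [-0.03,0,-0.09]
    - [-0.06,0,-0.09]
    - [-0.08,0,-0.09]
    - [-0.08,0,-0.09]
    - [-0.08,0,-0.09]
  delta_rot:
    - [0,0,0]
    - [0,0,0]
    - [0,0,0]
    - [0,0,0]
    - [0,0,0]
    - [0,0,0]
    - [0,0,0]
    - [0,0,0]
    - [0,0,0]
    - [0,0,0]

```text
time: 52.88
ee_pos: [0.514, 0.0888, 0.1268]
tool_rot: [2.307, -2.101, 0.034]
force: [-0.3, -0.4, -0.2]
grip_width: 0.003
gripper_force: 0.0
```

Run:
```python
from axis import *
s=st(); print(toH(np.array(s["ee_pos"]))*1e3)
for n in("scene","top"):
    i,P,c=look(n,n+"27.png"); h=toH(P); z=P[...,2]
    m=(abs(h[...,0]+.02)<.012)&(abs(z-.048)<.014)&(h[...,1]<-.118)&(h[...,1]>-.15); print(n,"tip",m.sum(),np.sort(h[m][:,1])[:5])
    m=(abs(h[...,0]+.02)<.02)&(abs(z-.055)<.012)&(h[...,1]>.1)&(h[...,1]<.2)&(i.max(-1)<90); print(n,"knob",m.sum(),np.percentile(h[m],[2,98],axis=0)*1e3,np.percentile(z[m],95) if m.any() else "")
s=arm.state(); R0=R.from_rotvec(s["tool_rot"]); p=np.array([*fromH(-.0205,.185),.036]); print("to push start",(R0.inv().apply(p-np.array(s["ee_pos"]))*1e3).round(1))
```

```text
t 52.8833 ee [0.514  0.0888 0.1268] rot [ 2.3073 -2.1013  0.0342] F [-0.3301 -0.3894 -0.1658] w 0.0029580424407161946 gf 0.0 q [ 0.1894  0.324  -0.3337  0.9164 -0.0299 -1.4748]
[-20.2097 218.8958]
scene tip 42 [-0.1327 -0.1327 -0.1317 -0.1316 -0.1309]
scene knob 98 [[-38.8887 104.4915]
 [ -0.6313 151.9313]] 0.0654995959942192
top tip 5 [-0.1332 -0.1323 -0.1306 -0.1302 -0.1285]
top knob 157 [[-33.2472 106.2638]
 [ -5.2871 152.5675]] 0.06425672878013593
to push start [30.  -0.  91.4]
```

Request:
jog_arm:
  jaw: [1,1,1,1,1,1,1,1,1,1]
  xyz:
    - [0.01,0,0.02]
    - [0.02,0,0.04]
    - [0.027,0,0.06]
    - [0.027,0,0.08]
    - [0.027,0,0.091]
    - [0.027,0,0.091]
    - [0.027,0,0.091]
    - [0.027,0,0.091]
    - [0.027,0,0.091]
    - [0.027,0,0.091]
  delta_rot:
    - [0,0,0]
    - [0,0,0]
    - [0,0,0]
    - [0,0,0]
    - [0,0,0]
    - [0,0,0]
    - [0,0,0]
    - [0,0,0]
    - [0,0,0]
    - [0,0,0]

```text
time: 53.82
ee_pos: [0.5175, 0.0585, 0.037]
tool_rot: [2.306, -2.105, 0.035]
force: [-0.6, 0.3, -0.4]
grip_width: -0.0001
gripper_force: 0.0
```

Request:
jog_arm:
  jaw: [1,1,1,1,1,1,1,1,1,1]
  xyz:
    - [0.003,0,0]
    - [0.006,0,0]
    - [0.009,0,0]
    - [0.012,0,0]
    - [0.014,0,0]
    - [0.016,0,0]
    - [0.017,0,0]
    - [0.018,0,0]
    - [0.018,0,0]
    - [0.018,0,0]
  delta_rot:
    - [0,0,0]
    - [0,0,0]
    - [0,0,0]
    - [0,0,0]
    - [0,0,0]
    - [0,0,0]
    - [0,0,0]
    - [0,0,0]
    - [0,0,0]
    - [0,0,0]

```text
time: 54.65
ee_pos: [0.5181, 0.0406, 0.0364]
tool_rot: [2.305, -2.104, 0.033]
force: [-0.2, 0.1, 0.1]
grip_width: 0.0
gripper_force: 0.0
```

Run:
```python
from axis import *
s=st(); print(toH(np.array(s["ee_pos"]))*1e3)
```

```text
t 54.65 ee [0.5181 0.0406 0.0364] rot [ 2.3049 -2.1036  0.0328] F [-0.1502  0.0768  0.1148] w 2.9303387762662763e-05 gf 0.0 q [ 0.0964  0.4148 -0.4683  0.6891 -0.0296 -1.5657]
[-20.5416 170.5117]
```

Request:
jog_arm:
  jaw: [1,1,1,1,1,1,1,1,1,1]
  xyz:
    - [0.0007,0,0]
    - [0.0014,0,0]
    - [0.002,0,0]
    - [0.003,0,0]
    - [0.004,0,0]
    - [0.005,0,0]
    - [0.005,0,0]
    - [0.005,0,0]
    - [0.005,0,0]
    - [0.005,0,0]
  delta_rot:
    - [0,0,0]
    - [0,0,0]
    - [0,0,0]
    - [0,0,0]
    - [0,0,0]
    - [0,0,0]
    - [0,0,0]
    - [0,0,0]
    - [0,0,0]
    - [0,0,0]

```text
time: 55.48
ee_pos: [0.5185, 0.0375, 0.0366]
tool_rot: [2.308, -2.104, 0.028]
force: [-0.5, 6.6, -0.4]
grip_width: 0.0
gripper_force: 3.2
```

Run:
```python
from axis import *
s=st(); print(toH(np.array(s["ee_pos"]))*1e3)
i,P,c=look("scene"); h=toH(P); z=P[...,2]
m=(abs(h[...,0]+.02)<.012)&(abs(z-.048)<.014)&(h[...,1]<-.118)&(h[...,1]>-.15); print("tip",m.sum(),np.sort(h[m][:,1])[:5])
```

```text
t 55.4833 ee [0.5185 0.0375 0.0366] rot [ 2.3084 -2.1044  0.0278] F [-0.5027  6.553  -0.4049] w 7.642030283922887e-06 gf 3.1570729496888816 q [ 0.0878  0.4144 -0.4682  0.6892 -0.0252 -1.5754]
[-20.518  167.4888]
tip 42 [-0.1331 -0.1324 -0.1319 -0.1317 -0.1309]
```

The push met firm contact at the expected place, so the spindle is home. Retracting and doing a final check.

Request:
jog_arm:
  jaw: [1,1,1,1,1,1,1,1,1,1]
  xyz:
    - [-0.01,0,0]
    - [-0.03,0,0]
    - [-0.05,0,-0.02]
    - [-0.06,0,-0.06]
    - [-0.07,0,-0.1]
    - [-0.09,0,-0.14]
    - [-0.12,0,-0.16]
    - [-0.14,0,-0.16]
    - [-0.14,0,-0.16]
    - [-0.14,0,-0.16]
  delta_rot:
    - [0,0,0]
    - [0,0,0]
    - [0,0,0]
    - [0,0,0]
    - [0,0,0]
    - [0,0,0]
    - [0,0,0]
    - [0,0,0]
    - [0,0,0]
    - [0,0,0]

```text
time: 56.37
ee_pos: [0.5055, 0.1804, 0.1926]
tool_rot: [2.307, -2.101, 0.035]
force: [0.2, 1.1, -1.3]
grip_width: -0.0
gripper_force: 0.0
```

Run:
```python
from axis import *
from crad import cradle
s=st(); i,P,c=look("scene","s30.png"); cradle(P,"S",.004); h=toH(P); z=P[...,2]; I=i.astype(int)
m=(abs(h[...,0]+.02)<.02)&(abs(z-.055)<.012)&(h[...,1]>.1)&(h[...,1]<.2)&(i.max(-1)<90); print("knob y",np.percentile(h[m][:,1],[2,50,98]))
b=(abs(P[...,0]-.569)<.06)&(abs(P[...,1]+.387)<.055)&(z<.05)&(I[...,0]-I[...,2]>50)&(z>.005); print("brown in bin",b.sum(),np.nanmean(P[b],0))
S0=np.load("scene0.npy"); i0=cv2.imread("pics/scene0.png")[...,::-1]
for n,(u0,u1,v0,v1) in dict(glue=(120,165,260,320),wrench=(280,370,310,370),drops=(365,390,285,315),tape=(415,445,165,205)).items(): print(n,"img diff",np.abs(i0[v0:v1,u0:u1].astype(int)-I[v0:v1,u0:u1]).mean().round(2))
cv2.imwrite("pics/v30.png",cv2.resize(cv2.imread("pics/s30.png")[150:430,90:450],None,fx=2,fy=2))
```

```text
t 56.3667 ee [0.5055 0.1804 0.1926] rot [ 2.3071 -2.1009  0.0348] F [ 0.177   1.1358 -1.266 ] w -2.8684229898586024e-05 gf 0.0 q [ 0.3604  0.3054 -0.1773  1.0967 -0.0295 -1.3037]
S cheek 1 333 [  4.  109.2] [[-52.6, 105.5], [56.8, 115.3]] slope 0.72
S cheek -1 357 [   5.1 -108.2] [[-51.9, -113.3], [57.0, -101.5]] slope 0.02
knob y [0.1051 0.1072 0.1517]
brown in bin 369 [ 0.5746 -0.3881  0.0296]
glue img diff 2.12
wrench img diff 3.38
drops img diff 2.39
tape img diff 1.82
```

View pics/v30.png

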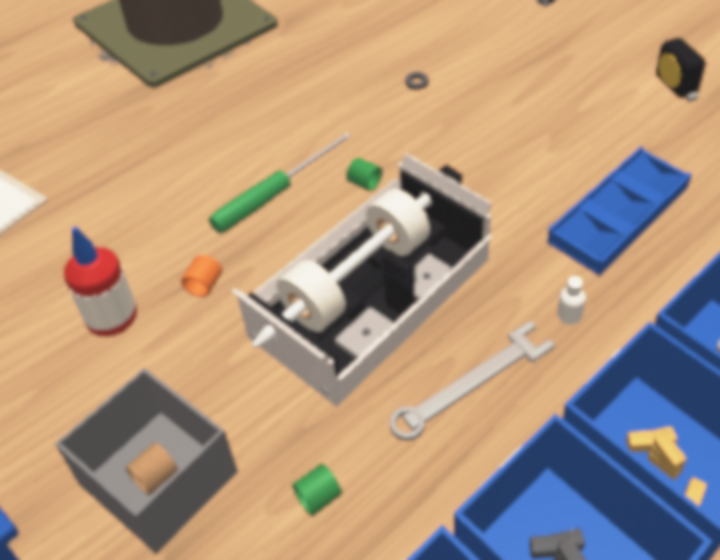

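The core is in the bin at (152,467), and the cradle is turned and home. Both rolls are on the spindle with its knob at the +y plate (450,175), and the bystanders are unmoved. Handing in.

```bash
python3 -c "
from bench import arm
print(arm.hand_in())"
```

```text
the job is handed in; nothing more can be done
None
```

I handed the job in at about 56 s: the core is in the bin, the cradle is turned and home, both rolls are in their own bays, the spindle is through with its knob against the housing, and the bottles, wrench and tape measure are unmoved; the hand-in returned no verdict.

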